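# Assemble the dough pattern roller on its axle

## Task

Put the dough roller together: take the parts from the wooden rack and thread the ridged aluminium pattern drum onto the horizontal axle first, then the white spacer, then fit the red end knob, open end first, over the end of the axle. Everything should be pushed fully home, drum against the axle's shoulder and no gaps between the parts, and let go. Leave the bowl, spatula, beater and canister where they are.

Things in the scene. Friction and masses are not known exactly. Their poses are not given: they have to be found in the camera images.
- stand: Fixed aluminium gearbox housing of the roller attachment, about 120 x 110 mm at the foot and 148 mm tall. Origin on the counter under its middle, z up. A bare steel axle sticks out level from it along its -y direction, 120 mm above the counter. The round housing behind the axle has a radius of 28 mm.
- axle_root (a point): Centre of the flat shoulder (diameter 34 mm) from which the axle starts, 120 mm above the counter. Same axes as the stand: the axle runs from here 86 mm along -y. The axle is 12 mm in diameter, its last 5 mm tapering to 6 mm. With all home, part centres lie at y = -14 (drum), -42 (spacer) and -78 mm (knob) in this frame.
- axle_tip (a point): Centre of the free end of the axle, 86 mm from axle_root. Same axes as the stand.
- rack: Fixed wooden rack, 64 x 220 mm, long side along its y; origin under its middle. Board 12 mm thick with two rails (top 32 mm above the counter, 12 to 17 mm either side of the middle line) on which the three parts lie in a row, about 65 mm apart, their bores along the rack's y. The end stops reach 36 mm above the counter. Which part lies in which place varies. The rack's +y points roughly the same way as the stand's +y (within about 45 degrees).
- drum: Aluminium drum with dark lengthwise ridges: outer diameter 50 mm, 28 mm long, through bore 16 mm. Origin at its centre (54 mm above the counter on the rack), y along the bore. About 0.11 kg. Either end may go first. It is free to turn about its y. A part can slip 1 to 3 mm down in the fingers as they close and lift, so feel for vertical force when threading (2 mm clearance all round the axle).
- spacer: Smooth white ring: outer diameter 44 mm, 28 mm long, through bore 16 mm. Origin at its centre (50 mm above the counter on the rack), y along the bore. About 0.05 kg. Either end may go first.
- knob: Red end knob: outer diameter 40 mm, 44 mm long, with a blind bore of 16 mm diameter, 34 mm deep, open at its +y end; the -y end is closed. Origin at the middle of its length (48 mm above the counter on the rack), y along the bore. In the rack its open end faces the rack's +y. About 0.06 kg. Home, its open end meets the spacer and the axle reaches 30 mm into it.
- bowl: Stainless steel mixing bowl, 200 mm across, 110 mm tall, origin under its middle. Leave alone.
- spatula: White hard silicone spatula, 260 mm long, lying along its x on the counter. Leave alone.
- beater: Aluminium flat beater, about 190 mm long, 120 mm wide, lying on the counter. Leave alone.
- canister: Glass canister with clip lid, 100 mm across, 144 mm tall, origin under its middle. Leave alone.
Things that resemble listed ones, but are neither listed nor needed, are in the scene too. Of the things that look like the knob, the largest one is meant.

How it is judged:
By the outcome, as a careful person would: the job done as asked, in the order asked, and still so for the second after the job is handed in, with the robot touching nothing.
It also fails if it takes over 72 s, if anything falls off the work surface, if the arm or the gripper's body presses on something with over 40 N, if the wrist force passes 120 N, or if a joint passes its speed limit or range.

## Robot

A 7-joint arm with a two-finger parallel gripper is mounted at the origin on the work surface. World frame = base frame: x ahead of the robot, y to its left, z up, the work surface at z = 0. Lengths are in m, angles in rad, forces in N, time in s.
With the tool pointing down it reaches from about 0.4 to 0.875 m from the base axis. Payload 4.4 kg.
Tool frame: the origin (TCP) lies midway between the tips of the shut fingers; the grasp point (between the pads) lies 19 mm behind it (r.grip_point_offset is the distance from the TCP to the grasp point, in m); z points along the fingers, x is the direction in which the jaws open and shut, and the axes are right-handed (so a half turn about z gives the same grasp; the last joint's range is limited). The gripper opens to 85 mm and grips with 20 to 120 N. Pads are 22 mm wide; open, the fingers measure 114 mm over their backs; the gripper's body (76 mm by 85 mm) begins 54 mm behind the grasp point. The pads swing forward as they close: fully open they stand 13 mm farther back than shut.
Start: joints at [-1.369, 0.628, 0.038, 1.517, -0.027, 0.996, -0.02], TCP at [0.172, 0.627, 0.231] pointing down, gripper open.
Joint ranges: [-3.06, 3.06], [-0.37, 2.12], [-1.25, 1.32], [0.18, 2.47], [-1.1, 4.24], [0.23, 1.98], [-2.94, 2.94]. Speed limits (rad/s): [2.57, 2.57, 3.14, 3.14, 3.14, 3.14, 3.14].

## Interface

Orientations are given as a unit quaternion [x, y, z, w].
In Python, from bench import r, cams gives the robot as it stands.
- The arm moves only by the tool arm_command, never from a script. Its argument "commands" is text: rows parted by semicolons, each of 7 numbers parted by spaces: the shift along the tool's x, y, z as a fraction of full scale, then the turn, a rotation vector about the tool's x, y, z as a fraction of full scale, then the closure, from 0 (fully open) to 1 (shut). In form: x y z rx ry rz jaw; .... A call has 1 to 5 rows; each row shifts and turns the commanded pose from where the row before left it, along the tool's axes as they then stand; what a row does not reach is not made up. Full scale, the value 1, is 0.05 m for a shift and 4 degrees for a turn. A row lasts 1/10 s, in which the tool goes at most 50 mm and 8.59 degrees, less where a joint would pass 70% of its speed; a pose out of reach is approached as far as the arm can. A call with a number of a shift or a turn outside -1 to 1 is refused whole. A call with a gripper value outside its range is refused whole. The fingers move at their own pace and stop on an object; the grip force is fixed at half the most. Time passes only in rows, so rows that do not move let the fingers close. It gives the time, the measured TCP pose, the force and the opening at its end, in the units of the state.
- r.sense(): the state, without advancing time (a new reading comes with each control period).
- cams.read_camera(name): name is "side" or "top" or "wrist"; returns a dict with "color" (384x512x3 uint8, red, green, blue), "range_z" (384x512 float32, m along the optical axis (not along the pixel's ray), 0 where there is no reading), "K" (3x3 intrinsics, pixels), "k1" (the pictures are not rectified: a ray, as slopes to the right and down, at radius r is drawn at 1 + k1 r^2 times it, then the intrinsics apply), "world_from_camera" (4x4, takes a point from camera to world coordinates). Camera axes: x right, y up, looking along -z (the intrinsics and any distortion apply to the point x, -y, -z); pixel columns grow to the right and rows downward; lengths in m; the calibration is good to about 2 mm. A picture is of the moment at which its call begins.
- r.close_job(): hands the job in, once; it reports no verdict.
The state is a dict: "t": time; "joint_positions": joint angles; "qd": joint speeds; "joint_efforts": joint torques, N m; "ee_pos": TCP position; "eef_rot": TCP orientation; "contact_force": force on the tool from outside, world axes, zero at the start; "wrist_torque": the same for the moment, N m; "grip_width": opening from 0.0 (shut) to 1.0 (fully open).
Only numpy, scipy, OpenCV 4.12 (cv2) and the standard library are available. Lean on these libraries where they do the work, as an engineer would, in place of code of your own. Each camera call takes 0.05 s, during which the arm holds its last target.

## Working session

There is one attempt and no reset: what is moved stays moved. The work goes in short steps, Python scripts to look and compute and a tool call to move; the robot and the scene stay as the last step left them, time stands still between calls to the robot, and variables do not carry over. Pictures are saved under pics/ and viewed, and the job is handed in when it is done.

Besides the shell and the picture viewer there is one more tool, called as a command line: name --argument value ..., lists and objects as JSON in quotes. arm_command: Moves the arm, as the interface text tells. Its arguments: {"type":"object","properties":{"commands":{"type":"string"}},"required":["commands"]}

```bash
ls; mkdir -p pics
python3 - <<'E'
from bench import r,cams
import cv2,numpy as np,pickle
s=r.sense();print(s, r.grip_point_offset)
for n in("side","top","wrist"):
    c=cams.read_camera(n);pickle.dump(c,open(f'{n}0.pkl','wb'))
    cv2.imwrite(f'pics/{n}0.png',cv2.resize(c['color'][:,:,::-1],None,fx=1.5,fy=1.5))
    print(n,c['K'],c['k1'],c['world_from_camera'])
E
```

```text
pics
{'t': 0.0, 'joint_positions': array([-1.36876362,  0.62934174,  0.0384164 ,  1.51838848, -0.02697875,
        0.9963135 , -0.01998978]), 'qd': array([-2.42834438e-05, -1.20740938e-03,  9.99010984e-04, -1.31971756e-03,
       -8.43151157e-05, -1.32529527e-03, -1.97394049e-03]), 'joint_efforts': array([ 2.42167316e-04, -5.63410449e+01,  1.22656949e+00, -1.93432796e+01,
        1.11061797e-02,  1.09242156e-02,  5.61245599e-06]), 'ee_pos': array([0.17181174, 0.6262162 , 0.23038493]), 'eef_rot': array([ 7.95173053e-01,  6.06381795e-01, -7.60055950e-04,  5.97624524e-04]), 'contact_force': array([ 0.24084282, -0.10958808, -1.14585043]), 'wrist_torque': array([ 0.02989012, -0.04360383, -0.02511813]), 'grip_width': 1.002532961903181} 0.0187
side [[465.4319263    0.         251.06734321]
 [  0.         465.4319263  195.73716773]
 [  0.           0.           1.        ]] 0.012672202558258345 [[ 0.99679744  0.06561564 -0.0457106   0.46658297]
 [-0.07964589  0.76335365 -0.64105205 -0.82587309]
 [-0.00716969  0.6426397   0.76613498  1.03868183]
 [ 0.          0.          0.          1.        ]]
top [[431.97965461   0.         256.25379748]
 [  0.         431.97965461 191.43707378]
 [  0.           0.           1.        ]] -0.13213965783761997 [[ 2.95403755e-02  9.95821497e-01 -8.64112968e-02  3.92876529e-01]
 [-9.99563236e-01  2.95023063e-02 -1.71785997e-03 -5.33392930e-02]
 [ 8.38650662e-04  8.64243017e-02  9.96258067e-01  1.54043014e+00]
 [ 0.00000000e+00  0.00000000e+00  0.00000000e+00  1.00000000e+00]]
wrist [[271.39144816   0.         247.04912758]
 [  0.         271.39144816 195.66062523]
 [  0.           0.           1.        ]] -0.009052294937021645 [[ 2.63961012e-01 -9.16252250e-01 -3.01341001e-01  9.40733020e-02]
 [ 9.64533008e-01  2.50484547e-01  8.32680533e-02  6.48061291e-01]
 [-8.13277114e-04 -3.12632861e-01  9.49873693e-01  3.74142277e-01]
 [ 0.00000000e+00  0.00000000e+00  0.00000000e+00  1.00000000e+00]]
```

View pics/side0.png

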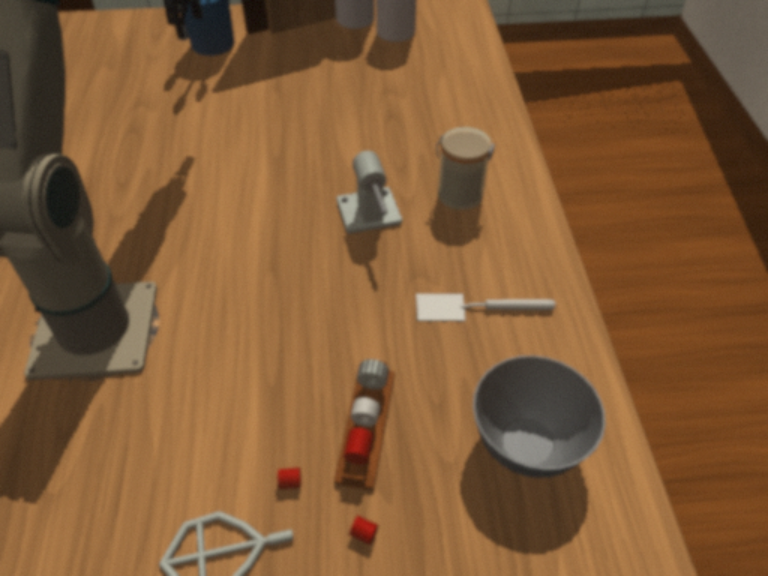

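View pics/top0.png

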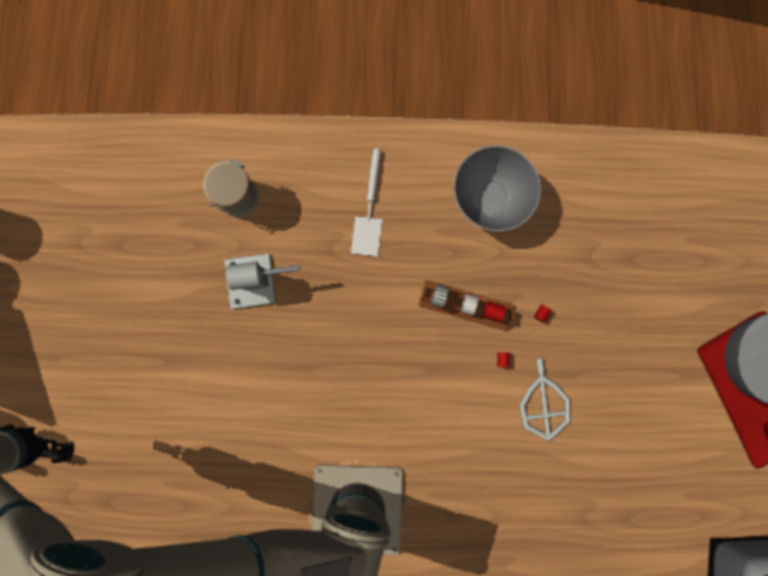

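View pics/wrist0.png

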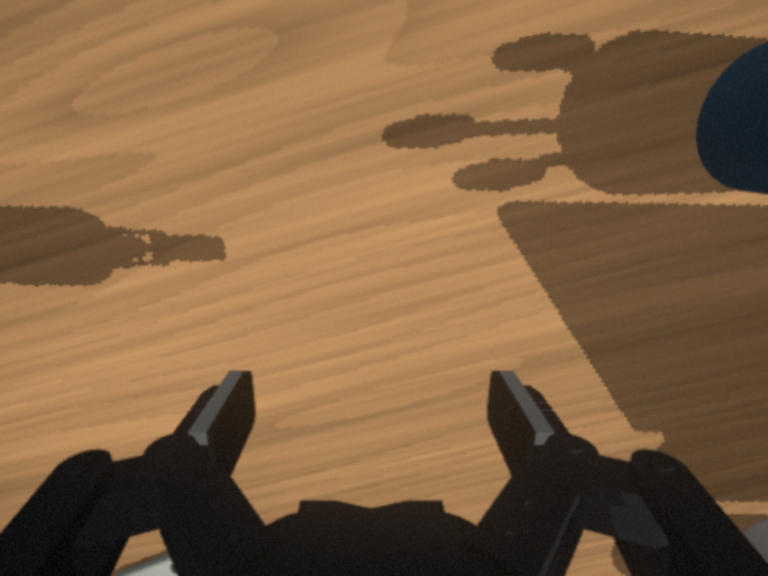

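Rack at top-view (468,305): drum (440,295), spacer (470,305), knob (497,312). Candidates for the knob: rack red (497,312), and small reds at (543,313) and (503,360). The rack one is the largest. Measuring now.

```bash
cat > h.py <<'E'
import numpy as np,cv2
def cloud(c):
    H,W=c['range_z'].shape
    u,v=np.meshgrid(np.arange(W),np.arange(H))
    p=cv2.undistortPoints(np.stack([u,v],-1).reshape(-1,1,2).astype(float),c['K'],np.array([c['k1'],0,0,0.])).reshape(H,W,2)
    z=c['range_z'].astype(float)
    P=np.stack([p[...,0]*z,-p[...,1]*z,-z],-1)
    T=c['world_from_camera'];Pw=P@T[:3,:3].T+T[:3,3]
    Pw[z<=0]=np.nan
    return Pw
def proj(c,X):
    T=np.linalg.inv(c['world_from_camera']);q=np.atleast_2d(X)@T[:3,:3].T+T[:3,3]
    s=np.stack([q[:,0],-q[:,1]],-1)/(-q[:,2:]);r2=(s**2).sum(1,keepdims=True)
    s=s*(1+c['k1']*r2);K=c['K'];return np.stack([K[0,0]*s[:,0]+K[0,2],K[1,1]*s[:,1]+K[1,2]],-1)
E
python3 - <<'E'
from h import *;import pickle
for n in('top','side'):
    c=pickle.load(open(n+'0.pkl','rb'));P=cloud(c);col=c['color'].astype(int)
    hsv=cv2.cvtColor(c['color'],cv2.COLOR_RGB2HSV)
    print(n,'table z med',np.nanmedian(P[...,2]))
    red=((hsv[...,0]<6)|(hsv[...,0]>174))&(hsv[...,1]>200)&(hsv[...,2]>90)
    k,l,st,ce=cv2.connectedComponentsWithStats(red.astype(np.uint8))
    for i in range(1,k):
        if st[i,4]>30:
            q=P[l==i];print('red',st[i],ce[i],np.nanmedian(q,0),np.nanmin(q,0),np.nanmax(q,0))
    roi=(P[...,0]>.3)&(P[...,0]<.6)&(P[...,1]>-.36)&(P[...,1]<-.02)
    m=roi&(P[...,2]>.008)&(P[...,2]<.1)
    k,l,st,ce=cv2.connectedComponentsWithStats(m.astype(np.uint8))
    for i in range(1,k):
        if st[i,4]>100:
            q=P[l==i];print('rackreg',st[i],np.nanmean(q,0),np.nanmin(q,0),np.nanmax(q,0))
            h=q[q[:,2]>.038];
            if len(h)>20:
                xy=h[:,:2];m0=xy.mean(0);u,s,vt=np.linalg.svd(xy-m0,full_matrices=False);d=vt[0]*np.sign(vt[0,1]);t=(xy-m0)@d
                print(' high',m0,d,np.degrees(np.arctan2(-d[0],d[1])))
                hist,e=np.histogram(t,30);print(hist,e.round(3))
            r=cv2.minAreaRect(q[:,:2].astype(np.float32)*1000);print(' rect',r)
    m=(P[...,0]>.38)&(P[...,0]<.65)&(P[...,1]>.05)&(P[...,1]<.32)&(P[...,2]>.09)&(P[...,2]<.2)
    k,l,st,ce=cv2.connectedComponentsWithStats(m.astype(np.uint8))
    for i in range(1,k):
        if st[i,4]>20:
            q=P[l==i];print('st',st[i],np.nanmean(q,0),np.nanmin(q,0),np.nanmax(q,0))
E
```

```text
top table z med -0.00033853774744874165
red [323 201  15  13 144] [329.46527778 207.15972222] [ 0.47452345 -0.30259662  0.06360849] [ 0.45459986 -0.3365054   0.0071228 ] [ 0.49610307 -0.28178075  0.07404202]
red [357 204  10  11  69] [361.31884058 208.71014493] [ 0.47294408 -0.42262536  0.02889837] [ 0.45522705 -0.43994074  0.01825959] [ 0.49078251 -0.4083116   0.03624971]
red [ 466  219   46   93 1421] [491.56368754 268.08585503] [ 0.25987512 -0.91598851  0.03375503] [ 0.11126411 -0.99467945  0.01478405] [ 0.44831692 -0.81314735  0.05901834]
red [332 236   8   9  62] [335.29032258 239.59677419] [ 0.36332796 -0.33158576  0.03023169] [ 0.34774287 -0.34681937  0.01548764] [ 0.37581862 -0.32001186  0.03917295]
rackreg [ 279  187   64   34 1063] [ 0.48809634 -0.24312473  0.03490595] [ 0.43220231 -0.35838851  0.00800463] [ 0.54474776 -0.13267699  0.08639544]
 high [ 0.48827434 -0.24541735] [0.24781511 0.96880734] -14.348259411779516
[ 7  0  0 11 25 23 24 24 22 16  1  0 10 26 26 28 23  0  0  0  0  0 10 32
 31 31 24  1  1  4] [-0.107 -0.1   -0.093 -0.086 -0.078 -0.071 -0.064 -0.057 -0.05  -
[... 1291 characters left out ...]
099 -0.092 -0.086 -0.079 -0.073 -0.066 -0.06  -0.053 -0.047
 -0.04  -0.034 -0.027 -0.021 -0.014 -0.008 -0.001  0.006  0.012  0.019
  0.025  0.032  0.038  0.045  0.051  0.058  0.064  0.071  0.077  0.084
  0.09 ]
 rect ((487.8574523925781, -244.09243774414062), (223.65647888183594, 64.27838897705078), 75.91119384765625)
rackreg [185 311  16  15 217] [ 0.36149121 -0.33780838  0.02659702] [ 0.34272063 -0.3504112   0.00861766] [ 0.37940915 -0.31774818  0.03893604]
 rect ((360.8973693847656, -334.5177917480469), (38.26632308959961, 31.150211334228516), 4.96480131149292)
st [235 100  24  43 560] [0.53301599 0.23710924 0.13234002] [0.49983923 0.13758645 0.09015891] [0.56278315 0.29920426 0.15250876]
```

Run:
```python
from h import *;import pickle
for n in('top','side'):
    c=pickle.load(open(n+'0.pkl','rb'));P=cloud(c)
    # axle
    m=(P[...,0]>.46)&(P[...,0]<.62)&(P[...,1]>.1)&(P[...,1]<.205)&(P[...,2]>.1)&(P[...,2]<.15)
    q=P[m];xy=q[:,:2]
    vx,vy,x0,y0=cv2.fitLine(xy.astype(np.float32),cv2.DIST_HUBER,0,.001,.001).ravel();s=np.sign(vy)
    print(n,len(q),'axle',vx*s,vy*s,np.degrees(np.arctan2(-vx*s,vy*s)),x0,y0,'z',np.percentile(q[:,2],[5,50,95]),q[q[:,1].argmin()],q[q[:,1].argmax()])
    m=(P[...,2]>.005)&(P[...,2]<.02)&(P[...,0]>.42)&(P[...,0]<.64)&(P[...,1]>.1)&(P[...,1]<.35)
    k,l,st,ce=cv2.connectedComponentsWithStats(m.astype(np.uint8));i=1+st[1:,4].argmax()
    print(' foot',cv2.minAreaRect(P[l==i][:,:2].astype(np.float32)*1000))
    # parts along rack
    d=np.array([.245,.9695]);e=np.array([.9695,-.245]);o=np.array([.4882,-.2455])
    w=P[...,:2]-o;t=w@d;x=w@e
    for nm,a,b,h in(('knob',-.09,-.03,.05),('spacer',-.03,.025,.052),('drum',.035,.1,.055)):
        mm=(abs(x)<.03)&(t>a)&(t<b)&(P[...,2]>h)
        print(nm,mm.sum(),'t',np.percentile(t[mm],[2,50,98]).round(4),'x',np.percentile(x[mm],[2,50,98]).round(4),'z',np.percentile(P[...,2][mm],[50,90,99]).round(4))
for n,(x0,y0,w,h),f in(('top',(140,160,90,60),8),('side',(220,90,60,70),8),('top',(270,180,110,70),7),('side',(215,230,60,110),5)):
    c=pickle.load(open(n+'0.pkl','rb'));cv2.imwrite(f'pics/crop_{n}_{x0}.png',cv2.resize(c['color'][y0:y0+h,x0:x0+w,::-1],None,fx=f,fy=f,interpolation=cv2.INTER_CUBIC))
```

```text
top 75 axle -0.19123943 0.9815434 11.025125 0.55027014 0.16403072 z [0.11865949 0.12466356 0.13090156] [0.55116526 0.13931297 0.12603549] [0.54992788 0.20340204 0.12097287]
 foot ((503.01812744140625, 265.00164794921875), (67.65257263183594, 125.54878997802734), 14.767388343811035)
knob 136 t [-0.081  -0.0614 -0.0411] x [-0.0177 -0.      0.0192] z [0.0639 0.0703 0.0735]
spacer 107 t [-0.0154 -0.0017  0.0114] x [-0.0192  0.      0.0218] z [0.0683 0.074  0.0772]
drum 120 t [0.0565 0.0697 0.0832] x [-0.022   0.0003  0.0257] z [0.0755 0.0806 0.0849]
side 69 axle -0.17460681 0.9846382 10.055778 0.54753107 0.16863376 z [0.11957193 0.12569332 0.12897958] [0.55103893 0.13758645 0.12711944] [0.54782644 0.20225492 0.12264646]
 foot ((532.925537109375, 276.95855712890625), (127.09280395507812, 129.48883056640625), 9.176273345947266)
knob 320 t [-0.0829 -0.0642 -0.0404] x [-0.0183  0.0013  0.0179] z [0.065  0.0689 0.0711]
spacer 228 t [-0.0156 -0.0049  0.0121] x [-0.0201  0.0008  0.0199] z [0.0683 0.0734 0.0752]
drum 253 t [0.056  0.0654 0.0846] x [-0.0233  0.0007  0.0234] z [0.0734 0.079  0.0817]
```

View pics/crop_top_270.png

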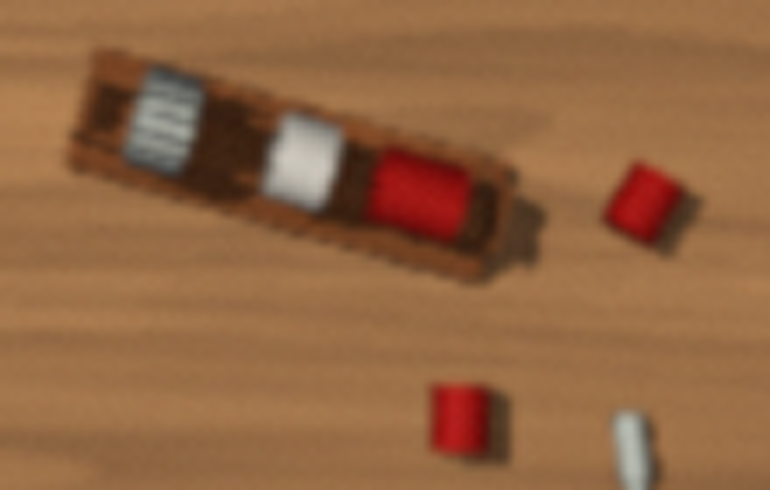

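View pics/crop_top_140.png

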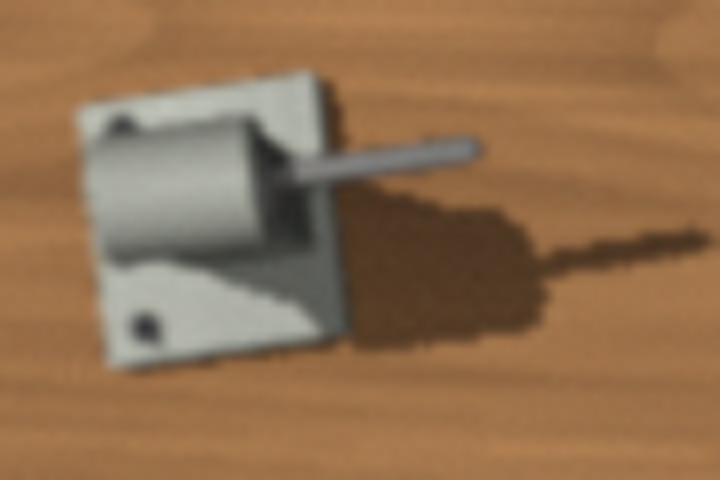

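```bash
cat > plan.py <<'E'
import numpy as np
from scipy.spatial.transform import Rotation as R
def yaw(q):
    M=R.from_quat(q).as_matrix();return np.degrees(np.arctan2(M[1,0],M[0,0]))
def plan(p1,yaw1,N,s=None,p0=None,q0=None):
    """constant row repeated N times from current pose to tool-down pose at p1 with tool-x yaw1"""
    if s is not None: p0,q0=s['ee_pos'],s['eef_rot']
    M0=R.from_quat(q0); y1=np.radians(yaw1)
    M1=R.from_matrix(np.array([[np.cos(y1),np.sin(y1),0],[np.sin(y1),-np.cos(y1),0],[0,0,-1]]))
    rv=(M0.inv()*M1).as_rotvec()/N
    S=np.zeros((3,3));M=M0
    for i in range(N): S+=M.as_matrix();M=M*R.from_rotvec(rv)
    d=np.linalg.solve(S,np.array(p1)-p0)
    row=np.r_[d/.05,np.degrees(rv)/4]
    print(N,'x',row.round(3), 'OVER' if abs(row).max()>1 else '')
    return row
E
python3 - <<'E'
from bench import r;from plan import *
s=r.sense();print(yaw(s['eef_rot']))
for N in(15,16,17,18):plan([.555,.11,.25],10.5,N,s)
E
```

```text
74.65551595486691
15 x [-1.280e-01  8.950e-01 -2.600e-02  1.000e-03  1.000e-03  1.069e+00] OVER
16 x [-1.180e-01  8.390e-01 -2.400e-02  1.000e-03  1.000e-03  1.002e+00] OVER
17 x [-0.109  0.79  -0.023  0.001  0.001  0.943] 
18 x [-0.102  0.746 -0.021  0.001  0.001  0.891]
```

arm_command --commands "-0.11 0.79 -0.02 0 0 0.94 0;-0.11 0.79 -0.02 0 0 0.94 0;-0.11 0.79 -0.02 0 0 0.94 0;-0.11 0.79 -0.02 0 0 0.94 0;-0.11 0.79 -0.02 0 0 0.94 0"

```text
t: 0.65
ee_pos: [0.3438, 0.5242, 0.236]
eef_rot: [0.884, 0.467, -0.0, 0.0]
contact_force: [1.1, -0.5, -0.0]
grip_width: 1.0
```

arm_command --commands "-0.11 0.79 -0.02 0 0 0.94 0;-0.11 0.79 -0.02 0 0 0.94 0;-0.11 0.79 -0.02 0 0 0.94 0;-0.11 0.79 -0.02 0 0 0.94 0;-0.11 0.79 -0.02 0 0 0.94 0"

```text
t: 1.15
ee_pos: [0.4722, 0.3727, 0.2411]
eef_rot: [0.949, 0.316, -0.0, 0.0]
contact_force: [0.8, -0.6, 0.6]
grip_width: 1.001
```

arm_command --commands "-0.11 0.79 -0.02 0 0 0.94 0;-0.11 0.79 -0.02 0 0 0.94 0;-0.11 0.79 -0.02 0 0 0.94 0;-0.11 0.79 -0.02 0 0 0.94 0;-0.11 0.79 -0.02 0 0 0.94 0"

```text
t: 1.65
ee_pos: [0.5448, 0.1879, 0.2461]
eef_rot: [0.988, 0.157, -0.0, 0.0]
contact_force: [1.3, 0.5, 0.4]
grip_width: 1.003
```

arm_command --commands "-0.11 0.79 -0.02 0 0 0.94 0;-0.11 0.79 -0.02 0 0 0.94 0;0 0 0 0 0 0 0;0 0 0 0 0 0 0"

```text
t: 2.05
ee_pos: [0.556, 0.1095, 0.2482]
eef_rot: [0.996, 0.092, -0.0, -0.0]
contact_force: [0.3, 0.7, -0.1]
grip_width: 1.0
```

Run:
```python
from bench import r,cams
import cv2,pickle
c=cams.read_camera('wrist');pickle.dump(c,open('wrist1.pkl','wb'))
cv2.imwrite('pics/wrist1.png',cv2.resize(c['color'][:,:,::-1],None,fx=1.5,fy=1.5))
from h import *
P=cloud(c);m=(P[...,2]>.085)&(P[...,2]<.165);m[:, :]&=(P[...,0]>.48)&(P[...,0]<.62)
m2=m&(P[...,1]<.215)&(P[...,1]>.1)
q=P[m2];print(len(q),np.percentile(q,[1,50,99],axis=0))
for a in np.arange(.12,.24,.01):
    w=P[m&(P[...,1]>a)&(P[...,1]<a+.01)]
    if len(w)>5:print(a.round(3),len(w),np.percentile(w[:,0],[1,50,99]).round(4),np.percentile(w[:,2],[5,50,99]).round(4))
```

```text
1017 [[0.5371999  0.14206955 0.12091016]
 [0.54733938 0.18051562 0.12585978]
 [0.55774012 0.21429511 0.12807719]]
0.14 101 [0.5474 0.5531 0.5589] [0.1225 0.1254 0.1276]
0.15 125 [0.5455 0.5516 0.5579] [0.1228 0.1259 0.1283]
0.16 130 [0.5438 0.5499 0.5559] [0.1224 0.1258 0.1279]
0.17 144 [0.5419 0.5483 0.555 ] [0.1214 0.1259 0.1281]
0.18 146 [0.5401 0.5463 0.5529] [0.1216 0.1259 0.128 ]
0.19 147 [0.5389 0.5446 0.5508] [0.1227 0.1259 0.1279]
0.2 146 [0.5372 0.5432 0.5488] [0.1233 0.1259 0.1281]
0.21 157 [0.5353 0.5413 0.5479] [0.1221 0.1259 0.1279]
0.22 620 [0.5122 0.5334 0.5537] [0.1156 0.1346 0.1479]
0.23 911 [0.5104 0.5378 0.5628] [0.128  0.1452 0.1501]
```

View pics/wrist1.png

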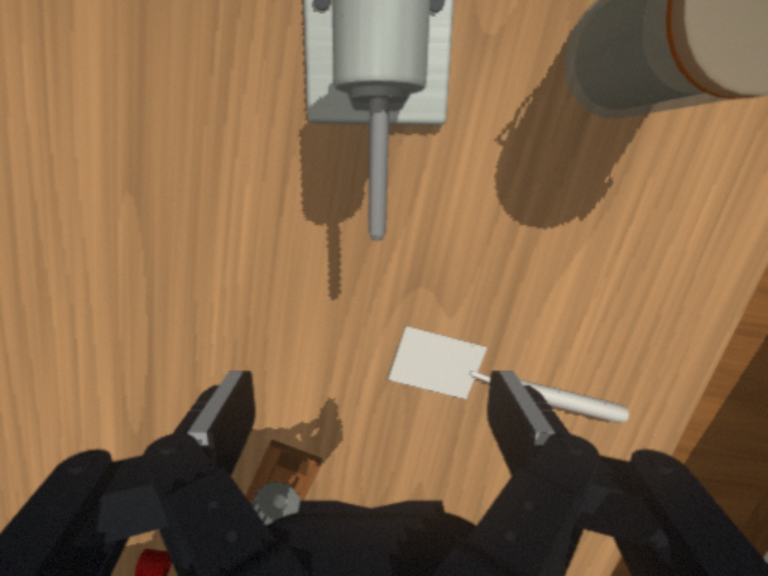

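Run:
```python
from bench import r;from plan import *
s=r.sense();print(s['ee_pos'])
for N in(7,8):plan([.5057,-.1577,.17],-14.2,N,s)
```

```text
[0.55583367 0.11120922 0.24807802]
7 x [-0.145  0.774  0.223 -0.002  0.001  0.892] 
8 x [-0.124  0.678  0.195 -0.001  0.001  0.78 ]
```

arm_command --commands "-0.145 0.77 0.22 0 0 0.89 0;-0.145 0.77 0.22 0 0 0.89 0;-0.145 0.77 0.22 0 0 0.89 0;-0.145 0.77 0.22 0 0 0.89 0;-0.145 0.77 0.22 0 0 0.89 0"

```text
t: 2.6
ee_pos: [0.5325, -0.0824, 0.1927]
eef_rot: [0.998, -0.061, 0.0, -0.0]
contact_force: [0.4, 0.2, -0.5]
grip_width: 1.003
```

arm_command --commands "-0.145 0.77 0.22 0 0 0.89 0;-0.145 0.77 0.22 0 0 0.89 0;0 0 0 0 0 0 0;0 0 0 0 0 0 0;0 0 0 0 0 0 0"

```text
t: 3.1
ee_pos: [0.5071, -0.1545, 0.1712]
eef_rot: [0.993, -0.121, 0.0, -0.001]
contact_force: [-0.1, 1.7, 0.3]
grip_width: 1.003
```

```bash
cat > rack.py <<'E'
from h import *
def parts(P,d=np.array([.245,.9695]),o=np.array([.4882,-.2455]),R=range(3)):
    e=np.array([d[1],-d[0]]);w=P[...,:2]-o;t=w@d;x=w@e
    for i in R:
        nm,a,b,h=(('knob',-.095,-.03,.05),('spacer',-.028,.03,.054),('drum',.035,.1,.058))[i]
        mm=(abs(x)<.035)&(t>a)&(t<b)&(P[...,2]>h)&(P[...,2]<.09)
        if mm.sum()<20: continue
        T=np.percentile(t[mm],[1,99]);X=np.percentile(x[mm],[1,99]);tc=T.mean();xc=X.mean()
        # x-centre slope for yaw
        A=cv2.fitLine(np.stack([t[mm],x[mm]],-1).astype(np.float32),cv2.DIST_HUBER,0,.001,.001).ravel()
        print(nm,mm.sum(),'len',np.ptp(T).round(4),'wid',np.ptp(X).round(4),'t',tc.round(4),'x',xc.round(4),'xy',(o+tc*d+xc*e).round(4),'ztop',np.percentile(P[...,2][mm],98).round(4))
    m=(abs(x)<.045)&(abs(t)<.13)&(P[...,2]>.006)&(P[...,2]<.04)
    q=P[m]
    if len(q)>50: print('rack',cv2.minAreaRect(q[:,:2].astype(np.float32)*1000))
E
python3 - <<'E'
from bench import r,cams
import pickle
from rack import *
from plan import yaw
s=r.sense();print(s['ee_pos'],yaw(s['eef_rot']))
c=cams.read_camera('wrist');pickle.dump(c,open('wrist2.pkl','wb'))
cv2.imwrite('pics/wrist2.png',cv2.resize(c['color'][:,:,::-1],None,fx=1.5,fy=1.5))
parts(cloud(c))
E
```

```text
[ 0.50706027 -0.15453253  0.17124666] -13.956679750178113
knob 1217 len 0.0429 wid 0.0376 t -0.059 x 0.0008 xy [ 0.4745 -0.3029] ztop 0.0695
spacer 1100 len 0.0276 wid 0.0416 t 0.001 x 0.0003 xy [ 0.4887 -0.2447] ztop 0.0737
drum 1527 len 0.0274 wid 0.0468 t 0.0722 x 0.0002 xy [ 0.5061 -0.1756] ztop 0.0806
rack ((489.10552978515625, -244.09237670898438), (220.97662353515625, 64.0793685913086), 75.94001007080078)
```

View pics/wrist2.png

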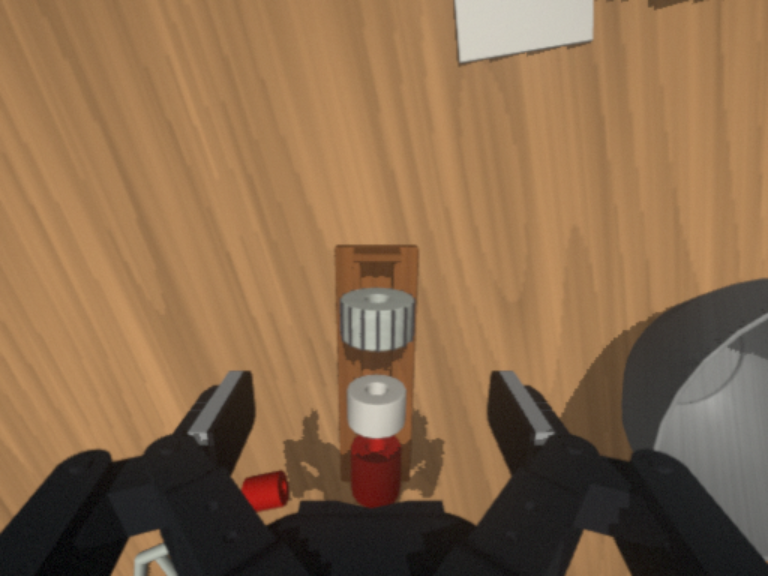

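Run:
```python
from bench import r;from plan import *
s=r.sense();print(s['ee_pos'])
plan([.506,-.1763,.08],-14.1,3,s);plan([.506,-.1763,.032],-14.1,1,p0=np.array([.506,-.1763,.08]),q0=s['eef_rot'])
```

```text
[ 0.50710215 -0.15452761  0.17134844]
3 x [ 0.028  0.143  0.609 -0.006 -0.002  0.013] 
1 x [-0.     0.001  0.96  -0.019 -0.005  0.04 ]
```

arm_command --commands "0.03 0.145 0.61 0 0 0.01 0;0.03 0.145 0.61 0 0 0.01 0;0.03 0.145 0.61 0 0 0.01 0;0 0 0.5 0 0 0 0;0 0 0.46 0 0 0 0"

```text
t: 3.65
ee_pos: [0.5059, -0.1773, 0.0307]
eef_rot: [0.992, -0.123, 0.0, -0.0]
contact_force: [0.5, 0.3, -1.0]
grip_width: 1.001
```

arm_command --commands "0 0 0 0 0 0 0;0 0 0 0 0 0 1;0 0 0 0 0 0 1;0 0 0 0 0 0 1;0 0 0 0 0 0 1"

```text
t: 4.15
ee_pos: [0.5063, -0.179, 0.0335]
eef_rot: [0.992, -0.124, 0.001, 0.0]
contact_force: [0.2, 0.6, 5.4]
grip_width: 0.563
```

arm_command --commands "0 0 0 0 0 0 1;0 0 0 0 0 0 1;0 0 0 0 0 0 1"

```text
t: 4.45
ee_pos: [0.5063, -0.179, 0.0334]
eef_rot: [0.992, -0.124, 0.002, -0.0]
contact_force: [0.2, 1.6, 6.8]
grip_width: 0.562
```

Run:
```python
from bench import r;from plan import *
s=r.sense();print(s['ee_pos'])
p=s['ee_pos']+[0,0,.06]
plan([.5605,.095,.102],9.6,7,p0=p,q0=s['eef_rot'])
```

```text
[ 0.50631286 -0.17902526  0.03342304]
7 x [ 0.1   -0.798 -0.024  0.    -0.006 -0.853]
```

arm_command --commands "0 0 -0.4 0 0 0 1;0 0 -0.8 0 0 0 1;0.1 -0.8 -0.02 0 0 -0.85 1;0.1 -0.8 -0.02 0 0 -0.85 1;0.1 -0.8 -0.02 0 0 -0.85 1"

```text
t: 4.95
ee_pos: [0.5435, -0.063, 0.096]
eef_rot: [0.999, -0.035, 0.001, 0.0]
contact_force: [0.6, -0.0, -1.0]
grip_width: 0.561
```

arm_command --commands "0.1 -0.8 -0.02 0 0 -0.85 1;0.1 -0.8 -0.02 0 0 -0.85 1;0.1 -0.8 -0.02 0 0 -0.85 1;0.1 -0.8 -0.02 0 0 -0.85 1;0 0 0 0 0 0 1"

```text
t: 5.45
ee_pos: [0.5593, 0.1046, 0.0992]
eef_rot: [0.996, 0.089, 0.0, -0.003]
contact_force: [-0.6, 0.1, -1.2]
grip_width: 0.559
```

arm_command --commands "0 0 0 0 0 0 1;0 0 0 0 0 0 1"

```text
t: 5.65
ee_pos: [0.5596, 0.0943, 0.0992]
eef_rot: [0.997, 0.082, 0.0, 0.001]
contact_force: [0.2, -0.8, -1.1]
grip_width: 0.561
```

```bash
cat > look.py <<'E'
import sys,pickle
from bench import r,cams
from h import *
from plan import *
tag=sys.argv[1]; zlo,zhi=.10,.165
s=r.sense();print('tcp',s['ee_pos'],yaw(s['eef_rot']),'F',s['contact_force'].round(2),'T',s['wrist_torque'].round(3),s['grip_width'])
for n in sys.argv[2:]:
    c=cams.read_camera(n);pickle.dump(c,open(f'{n}_{tag}.pkl','wb'))
    if n=='wrist': im=cv2.resize(c['color'],None,fx=1.5,fy=1.5)
    elif n=='side': im=cv2.resize(c['color'][80:180,190:310],None,fx=6,fy=6,interpolation=cv2.INTER_CUBIC)
    else: im=cv2.resize(c['color'][150:240,140:260],None,fx=6,fy=6,interpolation=cv2.INTER_CUBIC)
    cv2.imwrite(f'pics/{n}_{tag}.png',im[:,:,::-1])
E
python3 look.py a wrist side
```

```text
tcp [0.55959147 0.09428386 0.09920086] 9.396147002103417 F [ 0.25 -0.84 -1.08] T [-0.044 -0.041 -0.003] 0.560874110524777
```

View pics/wrist_a.png

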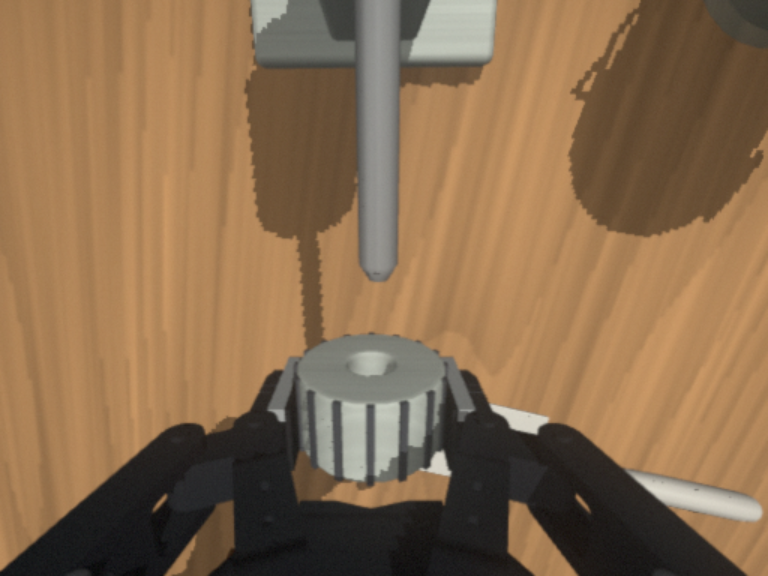

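View pics/side_a.png

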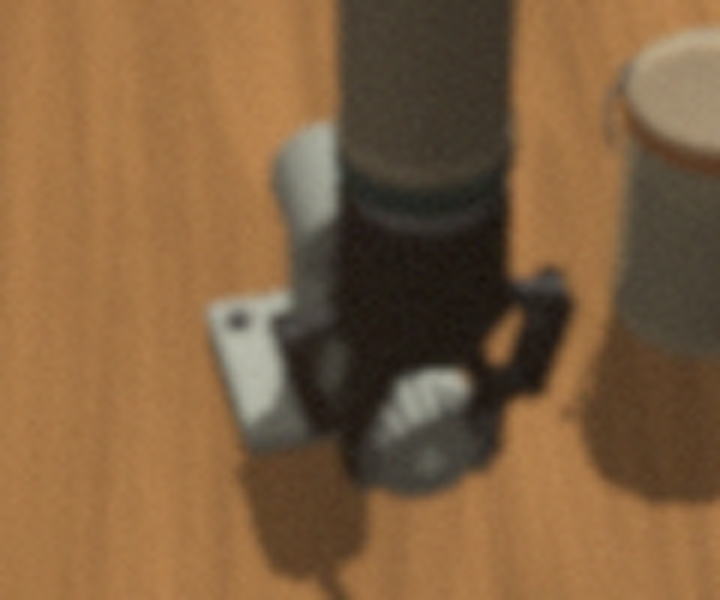

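```bash
cat > fit.py <<'E'
import sys,pickle
from h import *
from scipy.optimize import least_squares
# fit part cylinder (radius Rp) near point c0 and axle in wrist image; results in axle frame (yaw deg)
def fit(pkl,c0,Rp,yawdeg=9.6,half=.014,axle=True,ymax=.19):
    c=pickle.load(open(pkl,'rb'));P=cloud(c).reshape(-1,3);P=P[~np.isnan(P[:,0])]
    a=np.radians(yawdeg);u=np.array([-np.sin(a),np.cos(a),0]);e=np.array([np.cos(a),np.sin(a),0])
    c0=np.array(c0);w=P-c0;s=w@u;x=w@e;z=P[:,2]
    m=(abs(s)<half+.006)&(abs(x)<Rp*.85)&(z>c0[2]+.25*Rp)&(z<c0[2]+Rp+.012)
    q=np.stack([x[m],z[m],s[m]],-1)
    f=lambda p:np.hypot(q[:,0]-p[0]-p[2]*q[:,2],q[:,1]-p[1]-p[3]*q[:,2])-Rp
    r=least_squares(f,[0,c0[2],0,0],loss='soft_l1',f_scale=.001)
    S=np.percentile(s[m],[1,99])
    print('part n',m.sum(),'axis at c0: dx(e) %.4f z %.4f  yawslope %.3f pitch %.3f'%tuple(r.x),'s ends',S.round(4),'centre',(c0+u*S.mean()+e*r.x[0]).round(4)[:2],'res',np.median(abs(r.fun)).round(4))
    if axle:
        m=(abs(x)<.02)&(s>half+.008)&(P[:,1]<ymax)&(z>.105)&(z<.14)
        q2=np.stack([x[m],z[m],s[m]],-1)
        f=lambda p:np.hypot(q2[:,0]-p[0]-p[2]*q2[:,2],q2[:,1]-p[1]-p[3]*q2[:,2])-.006
        r2=least_squares(f,[0,.12,0,0],loss='soft_l1',f_scale=.001)
        print('axle n',m.sum(),'at c0: dx %.4f z %.4f yawslope %.3f pitch %.3f'%tuple(r2.x),'tip s',np.percentile(s[m],1).round(4),'e off tip %.4f'%(r2.x[0]+r2.x[2]*np.percentile(s[m],1)))
if __name__=='__main__':
    v=sys.argv; fit(v[1],[float(t) for t in v[2:5]],float(v[5]),half=float(v[6]) if len(v)>6 else .014)
E
python3 fit.py wrist_a.pkl .5596 .0943 .119 .025
```

```text
part n 6197 axis at c0: dx(e) -0.0002 z 0.1203  yawslope 0.010 pitch -0.101 s ends [-0.0105  0.0171] centre [0.5588 0.0975] res 0.0009
axle n 3305 at c0: dx 0.0026 z 0.1202 yawslope -0.006 pitch 0.008 tip s 0.0471 e off tip 0.0023
```

Run:
```python
import pickle
from h import *
from scipy.optimize import least_squares
c=pickle.load(open('wrist_a.pkl','rb'));P=cloud(c).reshape(-1,3)
a=np.radians(9.6);u=np.array([-np.sin(a),np.cos(a),0]);e=np.array([np.cos(a),np.sin(a),0])
w=P-np.array([.5596,.0943,.12]);s=w@u;x=w@e;z=P[:,2]
for lo in np.arange(-.012,.022,.003):
    m=(s>lo)&(s<lo+.003)&(abs(x)<.006)&(z>.1)
    m2=(s>lo)&(s<lo+.003)&(abs(x)<.02)&(z>.13)&(z<.16)
    print(lo.round(4),np.percentile(z[m],[10,50,90]).round(4), m2.sum(), np.percentile(x[m2],[0,50,100]).round(4) if m2.sum() else '')
# bore/front face normal: face points
m=(s>.008)&(s<.022)&(abs(x)<.02)&(z>.098)&(z<.138)
A=np.stack([x[m],z[m]-.12,np.ones(m.sum())],-1);f=lambda p:A@p-s[m]
r=least_squares(f,[0,0,.014],loss='soft_l1',f_scale=.0005);print('face',m.sum(),r.x)
```

```text
-0.012 [0.144  0.1448 0.1463] 235 [-0.0193 -0.0003  0.0189]
-0.009 [0.1443 0.145  0.1461] 443 [-0.02   -0.0003  0.02  ]
-0.006 [0.1442 0.1451 0.1462] 441 [-0.0198 -0.0007  0.0199]
-0.003 [0.1443 0.1451 0.1462] 450 [-0.0192  0.0002  0.0198]
-0.0 [0.1442 0.145  0.1461] 478 [-0.0199 -0.0007  0.0199]
0.003 [0.1443 0.1451 0.1461] 487 [-0.0198  0.0002  0.0198]
0.006 [0.1125 0.1447 0.1458] 486 [-0.02    0.0002  0.02  ]
0.009 [0.1452 0.1821 0.1891] 506 [-0.02   -0.0002  0.0199]
0.012 [0.1132 0.1456 0.1893] 549 [-0.0198 -0.0002  0.0198]
0.015 [0.1055 0.1345 0.1441] 1590 [-0.0198  0.0002  0.0199]Traceback (most recent call last):
  File "<stdin>", line 10, in <module>
    return _quantile_unchecked(
        a, q, axis, out, overwrite_input, method, keepdims, weights)
    return _ureduce(a,
                    func=_quantile_ureduce_func,
    ...<5 lines>...
                    overwrite_input=overwrite_input,
                    method=method)
    r = func(a, **kwargs)
    result = _quantile(arr,
                       quantiles=q,
    ...<2 lines>...
                       out=out,
                       weights=wgt)
    slices_having_nans = np.isnan(arr[-1, ...])
                                  ~~~^^^^^^^^^
IndexError: index -1 is out of bounds for axis 0 with size 0
```

arm_command --commands "0.05 -0.2 0 0 0 -0.12 1;0 -0.2 0 0 0 0 1;0 -0.2 0 0 0 0 1;0 -0.2 0 0 0 0 1;0 0 0 0 0 0 1"

```text
t: 6.25
ee_pos: [0.5545, 0.1384, 0.0986]
eef_rot: [0.996, 0.089, -0.0, -0.001]
contact_force: [0.2, 0.3, -1.5]
grip_width: 0.56
```

```bash
python3 look.py b wrist
```

```text
tcp [0.55446371 0.13840163 0.09856706] 10.172586106082234 F [ 0.15  0.34 -1.52] T [ 0.025 -0.018 -0.038] 0.5599172744853911
```

View pics/wrist_b.png

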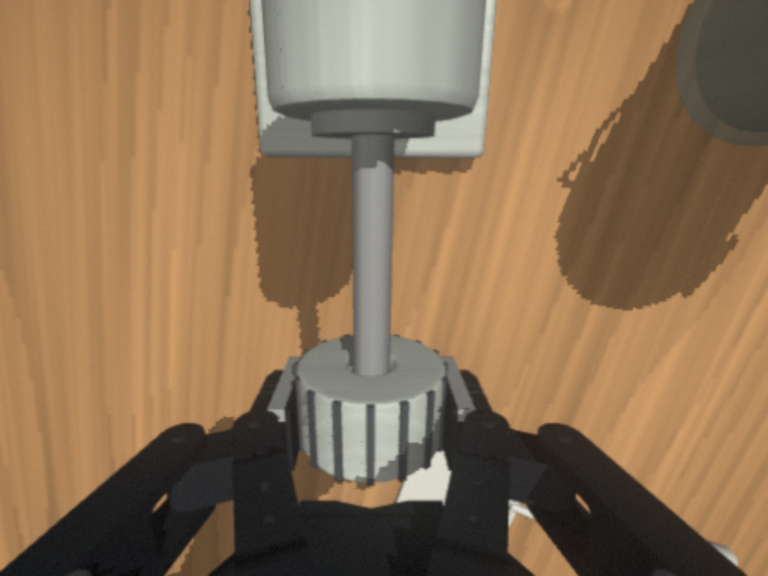

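arm_command --commands "0 -0.25 0 0 0 0 1;0 -0.25 0 0 0 0 1;0 -0.25 0 0 0 0 1;0 -0.25 0 0 0 0 1;0 -0.15 0 0 0 0 1"

```text
t: 6.8
ee_pos: [0.5447, 0.1945, 0.0987]
eef_rot: [0.996, 0.088, -0.0, -0.0]
contact_force: [0.2, 0.1, -1.5]
grip_width: 0.559
```

```bash
python3 look.py c wrist; python3 fit.py wrist_c.pkl .545 .197 .119 .025
```

```text
tcp [0.54466391 0.19448652 0.09869976] 10.093459614684276 F [ 0.17  0.05 -1.45] T [ 0.008 -0.001 -0.028] 0.5593626502412147
part n 6375 axis at c0: dx(e) -0.0010 z 0.1194  yawslope -0.004 pitch -0.127 s ends [-0.013   0.0177] centre [0.5437 0.1992] res 0.0011Traceback (most recent call last):
  File "fit.py", line 22, in <module>
    v=sys.argv; fit(v[1],[float(t) for t in v[2:5]],float(v[5]),half=float(v[6]) if len(v)>6 else .014)
                ~~~^^^^^^^^^^^^^^^^^^^^^^^^^^^^^^^^^^^^^^^^^^^^^^^^^^^^^^^^^^^^^^^^^^^^^^^^^^^^^^^^^^^^
  File "fit.py", line 20, in fit
    print('axle n',m.sum(),'at c0: dx %.4f z %.4f yawslope %.3f pitch %.3f'%tuple(r2.x),'tip s',np.percentile(s[m],1).round(4),'e off tip %.4f'%(r2.x[0]+r2.x[2]*np.percentile(s[m],1)))
                                                                                                ~~~~~~~~~~~~~^^^^^^^^
    return _quantile_unchecked(
        a, q, axis, out, overwrite_input, method, keepdims, weights)
    return _ureduce(a,
                    func=_quantile_ureduce_func,
    ...<5 lines>...
                    overwrite_input=overwrite_input,
                    method=method)
    r = func(a, **kwargs)
    result = _quantile(arr,
                       quantiles=q,
    ...<2 lines>...
                       out=out,
                       weights=wgt)
    slices_having_nans = np.isnan(arr[-1, ...])
                                  ~~~^^^^^^^^^
IndexError: index -1 is out of bounds for axis 0 with size 0
```

View pics/wrist_c.png

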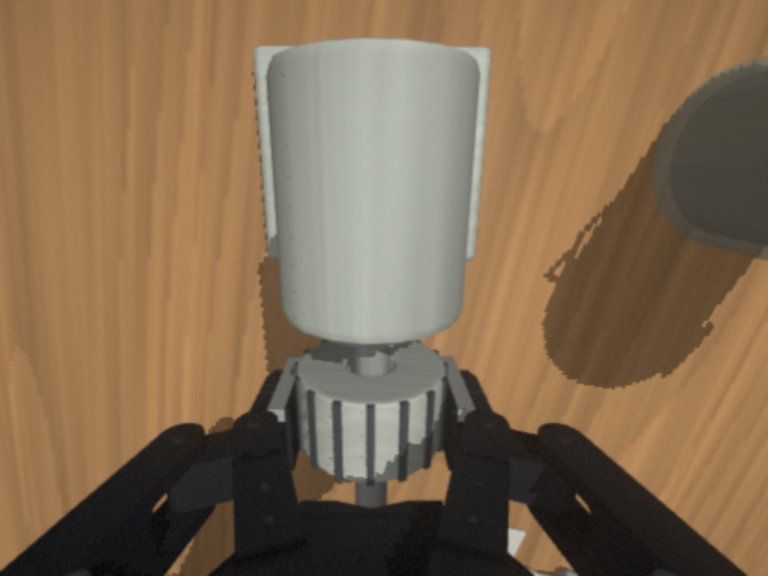

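arm_command --commands "0 -0.1 0 0 0 0 1;0 -0.1 0 0 0 0 1;0 -0.05 0 0 0 0 1;0 0 0 0 0 0 1"

```text
t: 7.25
ee_pos: [0.543, 0.2047, 0.0988]
eef_rot: [0.996, 0.087, -0.0, -0.0]
contact_force: [0.1, -0.0, -0.2]
grip_width: 0.564
```

arm_command --commands "0 -0.05 0 0 0 0 1;0 0 0 0 0 0 1"

```text
t: 7.45
ee_pos: [0.5426, 0.2071, 0.0988]
eef_rot: [0.996, 0.087, -0.0, -0.0]
contact_force: [0.7, 0.5, 0.1]
grip_width: 0.557
```

arm_command --commands "0 -0.04 0 0 0 0 1;0 0 0 0 0 0 1"

```text
t: 7.65
ee_pos: [0.5424, 0.2081, 0.0988]
eef_rot: [0.996, 0.087, 0.0, 0.001]
contact_force: [0.7, -1.7, -0.1]
grip_width: 0.562
```

arm_command --commands "0 -0.04 0 0 0 0 1;0 0 0 0 0 0 1"

```text
t: 7.85
ee_pos: [0.5425, 0.208, 0.0988]
eef_rot: [0.996, 0.086, 0.0, 0.002]
contact_force: [0.6, -6.0, 0.3]
grip_width: 0.563
```

arm_command --commands "0 -0.04 0 0 0 0 1;0 0 0 0 0 0 1;0 0.03 0 0 0 0 0.3;0 0 0 0 0 0 0;0 0 0 0 0 0 0"

```text
t: 8.35
ee_pos: [0.5418, 0.2125, 0.0989]
eef_rot: [0.996, 0.087, 0.0, -0.001]
contact_force: [0.1, -0.3, -0.3]
grip_width: 0.994
```

arm_command --commands "0 0 0 0 0 0 0;0 0 0 0 0 0 0;0 0 -0.6 0 0 0 0;0 0 -0.9 0 0 0 0;0 0 0 0 0 0 0"

```text
t: 8.85
ee_pos: [0.5456, 0.2124, 0.179]
eef_rot: [0.996, 0.087, 0.005, -0.001]
contact_force: [1.6, -0.1, -0.2]
grip_width: 0.998
```

```bash
python3 look.py d wrist
python3 - <<'E'
from bench import r;from plan import *
s=r.sense()
plan([.4888,-.247,.15],-14.1,9,s)
plan([.4888,-.247,.15],-14.1,10,s)
E
```

```text
tcp [0.54562527 0.21242763 0.17901282] 9.97418211723312 F [ 1.6  -0.05 -0.18] T [-0.034 -0.06   0.011] 0.9976191592951068
9 x [-0.111  1.029  0.058 -0.005 -0.009  0.669] OVER
10 x [-0.097  0.927  0.052 -0.004 -0.008  0.602]
```

View pics/wrist_d.png

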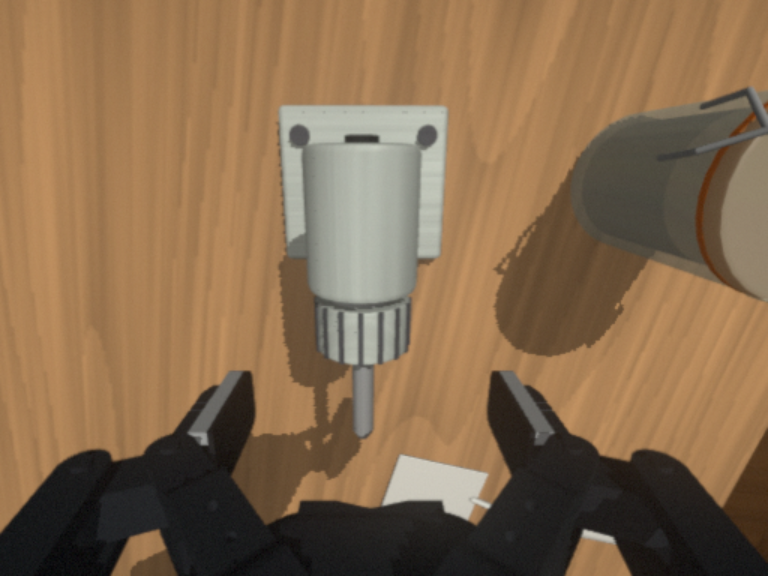

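arm_command --commands "-0.1 0.925 0.05 0 0 0.6 0;-0.1 0.925 0.05 0 0 0.6 0;-0.1 0.925 0.05 0 0 0.6 0;-0.1 0.925 0.05 0 0 0.6 0;-0.1 0.925 0.05 0 0 0.6 0"

```text
t: 9.4
ee_pos: [0.537, -0.0222, 0.1602]
eef_rot: [1.0, -0.018, -0.001, 0.0]
contact_force: [1.4, -0.2, 0.1]
grip_width: 0.999
```

arm_command --commands "-0.1 0.925 0.05 0 0 0.6 0;-0.1 0.925 0.05 0 0 0.6 0;-0.1 0.925 0.05 0 0 0.6 0;-0.1 0.925 0.05 0 0 0.6 0;-0.1 0.925 0.05 0 0 0.6 0"

```text
t: 9.9
ee_pos: [0.4846, -0.2482, 0.1477]
eef_rot: [0.992, -0.123, -0.001, -0.0]
contact_force: [2.0, -0.2, 0.0]
grip_width: 1.001
```

arm_command --commands "0 0 0 0 0 0 0;0 0 0 0 0 0 0;0 0 0 0 0 0 0"

```text
t: 10.2
ee_pos: [0.4857, -0.2452, 0.148]
eef_rot: [0.993, -0.121, -0.001, -0.001]
contact_force: [0.7, 0.5, -0.6]
grip_width: 0.998
```

```bash
python3 look.py e wrist
python3 - <<'E'
from bench import r;from plan import *
from rack import *;import pickle
parts(cloud(pickle.load(open('wrist_e.pkl','rb'))))
s=r.sense()
plan([.4888,-.2447,.029],-14.1,3,s)
E
```

```text
tcp [ 0.48574621 -0.24516198  0.14802758] -13.912243093279386 F [ 0.74  0.51 -0.58] T [ 0.001 -0.022 -0.05 ] 0.9983006407783901
knob 1765 len 0.0434 wid 0.0381 t -0.0594 x 0.0005 xy [ 0.4742 -0.3032] ztop 0.0696
spacer 1532 len 0.0273 wid 0.0408 t 0.0007 x 0.0002 xy [ 0.4886 -0.2449] ztop 0.0738
rack ((489.04559326171875, -243.94830322265625), (220.44107055664062, 64.23262786865234), 76.05207061767578)
3 x [ 0.018 -0.005  0.795 -0.007  0.005  0.02 ]
```

arm_command --commands "0.06 0 0.9 0 0 0.05 0;0 0 0.9 0 0 0 0;0 0 0.55 0 0 0 0;0 0 0 0 0 0 0;0 0 0 0 0 0 1"

```text
t: 10.75
ee_pos: [0.489, -0.2467, 0.0315]
eef_rot: [0.992, -0.123, -0.0, -0.0]
contact_force: [-0.0, -1.0, -0.1]
grip_width: 0.858
```

arm_command --commands "0 0 0 0 0 0 1;0 0 0 0 0 0 1;0 0 0 0 0 0 1;0 0 0 0 0 0 1;0 0 0 0 0 0 1"

```text
t: 11.25
ee_pos: [0.4898, -0.248, 0.0334]
eef_rot: [0.992, -0.124, 0.002, 0.0]
contact_force: [0.5, 0.5, 6.2]
grip_width: 0.491
```

Run:
```python
from bench import r;from plan import *
s=r.sense();print(s['ee_pos'],s['grip_width'],s['contact_force'])
p=s['ee_pos']+[0,0,.06]
plan([.5613,.0955,.1],10,8,p0=p,q0=s['eef_rot'])
plan([.5613,.0955,.1],10,9,p0=p,q0=s['eef_rot'])
```

```text
[ 0.48984895 -0.24797618  0.03335457] 0.4914739394432152 [0.50332714 0.47373058 6.17446669]
8 x [ 0.125 -0.875 -0.016  0.001 -0.006 -0.757] 
9 x [ 0.113 -0.777 -0.015  0.001 -0.005 -0.672]
```

arm_command --commands "0 0 -0.5 0 0 0 1;0 0 -0.8 0 0 0 1;0.125 -0.875 -0.02 0 0 -0.755 1;0.125 -0.875 -0.02 0 0 -0.755 1;0.125 -0.875 -0.02 0 0 -0.755 1"

```text
t: 11.75
ee_pos: [0.5339, -0.1216, 0.1011]
eef_rot: [0.999, -0.044, 0.002, 0.0]
contact_force: [0.7, -0.3, -0.4]
grip_width: 0.486
```

arm_command --commands "0.125 -0.875 -0.02 0 0 -0.755 1;0.125 -0.875 -0.02 0 0 -0.755 1;0.125 -0.875 -0.02 0 0 -0.755 1;0.125 -0.875 -0.02 0 0 -0.755 1;0.125 -0.875 -0.02 0 0 -0.755 1"

```text
t: 12.25
ee_pos: [0.561, 0.0979, 0.1057]
eef_rot: [0.996, 0.088, 0.001, -0.0]
contact_force: [0.8, 0.0, -0.6]
grip_width: 0.487
```

arm_command --commands "0 0 0 0 0 0 1;0 0 0 0 0 0 1;0 0 0 0 0 0 1"

```text
t: 12.55
ee_pos: [0.5604, 0.0943, 0.1051]
eef_rot: [0.996, 0.086, 0.0, 0.001]
contact_force: [0.3, -0.0, -0.9]
grip_width: 0.489
```

```bash
python3 look.py f wrist; python3 fit.py wrist_f.pkl .5613 .0965 .12 .022
```

```text
tcp [0.56039492 0.09433216 0.10505685] 9.82945284527226 F [ 0.33 -0.02 -0.93] T [-0.016 -0.006  0.011] 0.4889705189498908
part n 4880 axis at c0: dx(e) -0.0013 z 0.1227  yawslope -0.005 pitch -0.075 s ends [-0.0129  0.0146] centre [0.5598 0.0971] res 0.0007
axle n 3014 at c0: dx 0.0004 z 0.1203 yawslope -0.004 pitch 0.008 tip s 0.0451 e off tip 0.0002
```

View pics/wrist_f.png

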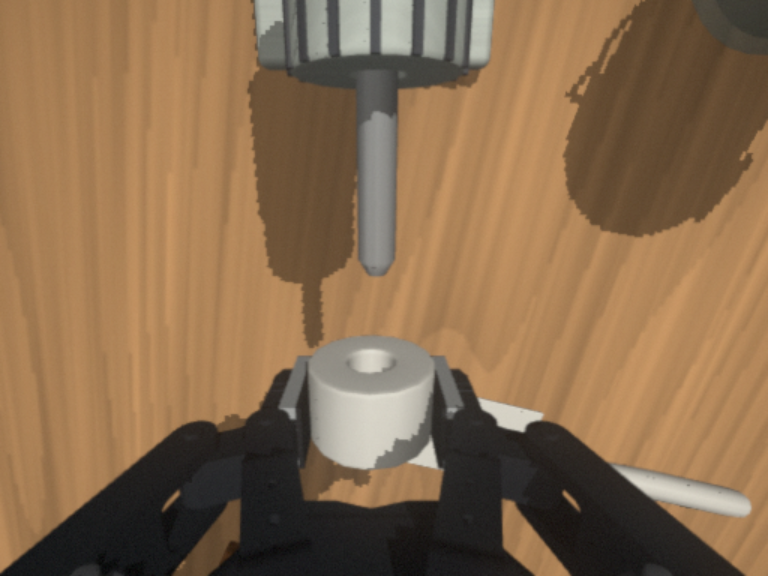

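```bash
cat > strip.py <<'E'
import sys,pickle
from h import *
f,cx,cy,R=sys.argv[1],*map(float,sys.argv[2:5])
P=cloud(pickle.load(open(f,'rb'))).reshape(-1,3)
a=np.radians(9.8);u=np.array([-np.sin(a),np.cos(a),0]);e=np.array([np.cos(a),np.sin(a),0])
w=P-np.array([cx,cy,0]);s=w@u;x=w@e;z=P[:,2]
for lo in np.arange(-.02,.022,.004):
    m=(s>lo)&(s<lo+.004)&(abs(x)<.004)&(z>.105)&(z<.16)
    if m.sum()>5:print(lo.round(4),m.sum(),np.percentile(z[m],[10,50,90]).round(4),'axis z',(np.median(z[m])-R+.0003).round(4))
m=(abs(x)<.003)&(s>.055)&(s<.08)&(z<.14)&(z>.1);print('axle top',np.median(z[m]))
E
python3 strip.py wrist_f.pkl .56 .0965 .022
```

```text
-0.016 41 [0.1441 0.1447 0.1453] axis z 0.123
-0.012 124 [0.1443 0.1449 0.1457] axis z 0.1232
-0.008 124 [0.1443 0.145  0.1457] axis z 0.1233
-0.004 134 [0.1441 0.145  0.1456] axis z 0.1233
0.0 131 [0.1443 0.1449 0.1457] axis z 0.1232
0.004 219 [0.1154 0.1446 0.1456] axis z 0.1229
0.008 244 [0.1154 0.1445 0.1456] axis z 0.1228
0.012 465 [0.11   0.1367 0.1442] axis z 0.115
axle top 0.1264381819502265
```

arm_command --commands "0.03 -0.1 0.055 0 0 0 1;0 -0.2 0 0 0 0 1;0 -0.2 0 0 0 0 1;0 -0.2 0 0 0 0 1;0 0 0 0 0 0 1"

```text
t: 13.1
ee_pos: [0.555, 0.1334, 0.1013]
eef_rot: [0.996, 0.088, -0.0, -0.001]
contact_force: [0.2, 0.3, -0.7]
grip_width: 0.488
```

```bash
python3 look.py g wrist; python3 strip.py wrist_g.pkl .554 .132 .022
```

```text
tcp [0.55498171 0.13343042 0.10131884] 10.128991521863489 F [ 0.22  0.27 -0.71] T [ 0.014 -0.003 -0.051] 0.48835798229219135
-0.012 57 [0.1401 0.1408 0.1415] axis z 0.1191
-0.008 120 [0.1404 0.1412 0.1419] axis z 0.1195
-0.004 119 [0.1405 0.1413 0.142 ] axis z 0.1196
0.0 126 [0.1406 0.1412 0.1417] axis z 0.1195
0.004 129 [0.1405 0.1412 0.1419] axis z 0.1195
0.008 131 [0.1406 0.1413 0.142 ] axis z 0.1196
0.012 152 [0.1402 0.1412 0.142 ] axis z 0.1195
0.016 400 [0.126  0.1333 0.1404] axis z 0.1116
0.02 118 [0.1246 0.1263 0.1273] axis z 0.1046
axle top 0.12647178525528352
```

View pics/wrist_g.png

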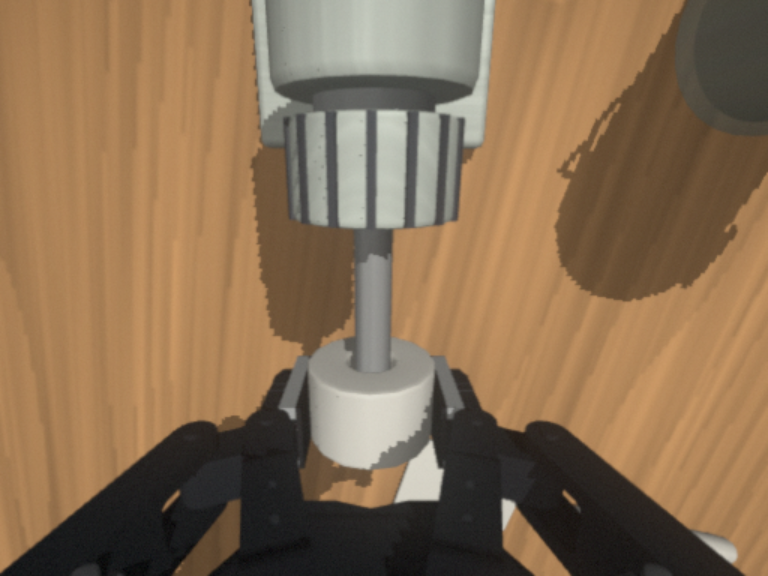

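arm_command --commands "0 -0.2 -0.01 0 0 0 1;0 -0.25 0 0 0 0 1;0 -0.25 0 0 0 0 1;0 -0.13 0 0 0 0 1;0 0 0 0 0 0 1"

```text
t: 13.65
ee_pos: [0.5479, 0.1735, 0.1019]
eef_rot: [0.996, 0.088, -0.0, -0.0]
contact_force: [-0.0, -0.3, -0.1]
grip_width: 0.49
```

arm_command --commands "0 -0.06 0 0 0 0 1;0 0 0 0 0 0 1"

```text
t: 13.85
ee_pos: [0.548, 0.1743, 0.102]
eef_rot: [0.996, 0.086, -0.0, 0.0]
contact_force: [0.2, 0.4, -0.1]
grip_width: 0.488
```

arm_command --commands "0 -0.04 0 0 0 0 1;0 0 0 0 0 0 1"

```text
t: 14.05
ee_pos: [0.5476, 0.1764, 0.102]
eef_rot: [0.996, 0.086, -0.0, -0.0]
contact_force: [0.8, -0.2, -0.5]
grip_width: 0.484
```

arm_command --commands "0 -0.06 0 0 0 0 1;0 0 0 0 0 0 1"

```text
t: 14.25
ee_pos: [0.547, 0.1798, 0.102]
eef_rot: [0.996, 0.087, -0.0, -0.0]
contact_force: [-0.2, 0.1, -0.1]
grip_width: 0.487
```

arm_command --commands "0 -0.04 0 0 0 0 1;0 0 0 0 0 0 1"

```text
t: 14.45
ee_pos: [0.5468, 0.1809, 0.1021]
eef_rot: [0.996, 0.086, 0.0, 0.0]
contact_force: [-0.1, -1.3, -0.6]
grip_width: 0.486
```

arm_command --commands "0 -0.04 0 0 0 0 1;0 0 0 0 0 0 1"

```text
t: 14.65
ee_pos: [0.5468, 0.1809, 0.1021]
eef_rot: [0.996, 0.086, 0.0, 0.001]
contact_force: [-0.1, -5.1, -0.8]
grip_width: 0.489
```

Contact at the predicted place. Press a bit more, check, and release.

arm_command --commands "0 -0.06 0 0 0 0 1;0 0 0 0 0 0 1;0 0.03 0 0 0 0 0.3;0 0 0 0 0 0 0;0 0 0 0 0 0 0"

```text
t: 15.15
ee_pos: [0.546, 0.1858, 0.1021]
eef_rot: [0.996, 0.087, -0.0, -0.001]
contact_force: [-0.5, 0.2, 1.1]
grip_width: 0.965
```

arm_command --commands "0 0 0 0 0 0 0;0 0 0 0 0 0 0;0 0 -0.6 0 0 0 0;0 0 -0.9 0 0 0 0;0 0 0 0 0 0 0"

```text
t: 15.65
ee_pos: [0.5499, 0.1855, 0.1822]
eef_rot: [0.996, 0.087, 0.005, -0.001]
contact_force: [0.9, -0.9, -0.2]
grip_width: 1.003
```

```bash
python3 look.py i wrist
python3 - <<'E'
from bench import r;from plan import *
s=r.sense()
plan([.4742,-.301,.12],-14.1,10,s)
plan([.4742,-.301,.12],-14.1,11,s)
E
```

```text
tcp [0.54991962 0.18553578 0.18218897] 9.937055267642057 F [ 0.87 -0.87 -0.17] T [-0.01  -0.056 -0.035] 1.0025770919594719
10 x [-0.135  0.982  0.118 -0.004 -0.008  0.601] 
11 x [-0.121  0.893  0.108 -0.003 -0.008  0.547]
```

View pics/wrist_i.png

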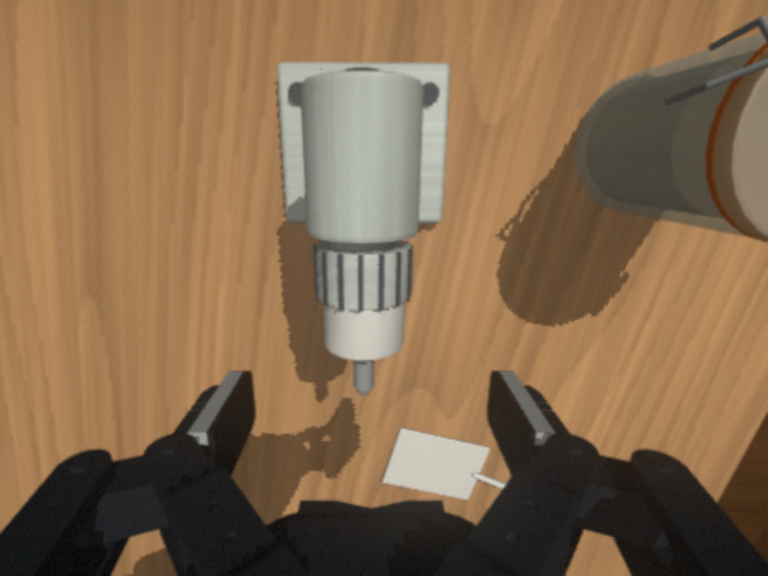

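arm_command --commands "-0.12 0.89 0.11 0 0 0.545 0;-0.12 0.89 0.11 0 0 0.545 0;-0.12 0.89 0.11 0 0 0.545 0;-0.12 0.89 0.11 0 0 0.545 0;-0.12 0.89 0.11 0 0 0.545 0"

```text
t: 16.2
ee_pos: [0.5371, -0.0406, 0.1484]
eef_rot: [1.0, -0.009, -0.001, -0.0]
contact_force: [0.7, 0.5, -0.1]
grip_width: 0.998
```

arm_command --commands "-0.12 0.89 0.11 0 0 0.545 0;-0.12 0.89 0.11 0 0 0.545 0;-0.12 0.89 0.11 0 0 0.545 0;-0.12 0.89 0.11 0 0 0.545 0;-0.12 0.89 0.11 0 0 0.545 0"

```text
t: 16.7
ee_pos: [0.4865, -0.2588, 0.1208]
eef_rot: [0.995, -0.104, -0.001, -0.0]
contact_force: [1.2, -1.0, 0.0]
grip_width: 1.0
```

arm_command --commands "-0.12 0.89 0.11 0 0 0.545 0;0 0 0 0 0 0 0;0 0 0 0 0 0 0;0 0 0 0 0 0 0"

```text
t: 17.1
ee_pos: [0.4727, -0.2982, 0.1158]
eef_rot: [0.993, -0.121, -0.001, -0.001]
contact_force: [0.5, 0.6, -0.4]
grip_width: 1.003
```

```bash
python3 look.py j wrist
python3 - <<'E'
from bench import r;from plan import *
from rack import *;import pickle
parts(cloud(pickle.load(open('wrist_j.pkl','rb'))))
s=r.sense()
plan([.4743,-.303,.0275],-14.1,2,s)
E
```

```text
tcp [ 0.47269481 -0.29817721  0.11577235] -13.944631545907612 F [ 0.51  0.61 -0.35] T [-0.021 -0.034 -0.007] 1.0028902006950609
knob 2631 len 0.0431 wid 0.0378 t -0.0596 x 0.0002 xy [ 0.4738 -0.3033] ztop 0.0696
rack ((488.0751647949219, -247.14755249023438), (214.009033203125, 64.2537841796875), 76.00235748291016)
2 x [ 0.025  0.047  0.885 -0.012  0.006  0.026]
```

View pics/wrist_j.png

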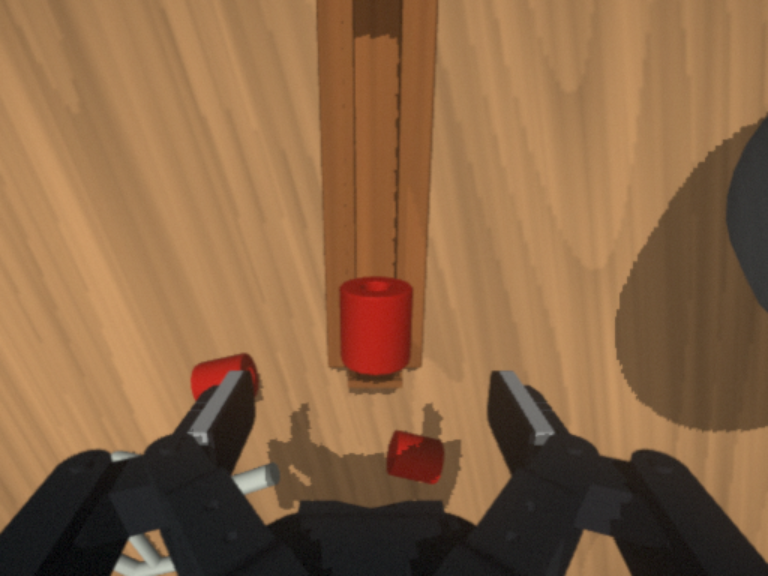

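arm_command --commands "0.05 0.05 0.6 0 0 0.05 0;0 0.02 0.7 0 0 0 0;0 0 0.47 0 0 0 0;0 0 0 0 0 0 0;0 0 0 0 0 0 1"

```text
t: 17.65
ee_pos: [0.4746, -0.3029, 0.0282]
eef_rot: [0.992, -0.123, -0.0, -0.0]
contact_force: [-0.2, 0.6, 0.5]
grip_width: 0.855
```

arm_command --commands "0 0 0 0 0 0 1;0 0 0 0 0 0 1;0 0 0 0 0 0 1;0 0 0 0 0 0 1;0 0 0 0 0 0 1"

```text
t: 18.15
ee_pos: [0.4738, -0.304, 0.0295]
eef_rot: [0.992, -0.124, 0.0, -0.0]
contact_force: [-3.3, 1.8, 5.7]
grip_width: 0.448
```

arm_command --commands "0 0 0 0 0 0 1"

```text
t: 18.25
ee_pos: [0.4739, -0.3041, 0.0295]
eef_rot: [0.992, -0.124, 0.0, -0.0]
contact_force: [-1.4, 0.5, 6.4]
grip_width: 0.443
```

Run:
```python
from bench import r;from plan import *
s=r.sense();print(s['ee_pos'],s['grip_width'],s['contact_force'])
p=s['ee_pos']+[0,0,.072]
for N in(9,10):plan([.564,.08,s['ee_pos'][2]+.076],10,N,p0=p,q0=s['eef_rot'])
```

```text
[ 0.47385227 -0.3040505   0.02954663] 0.4432449612299922 [-1.42918608  0.53788957  6.4353054 ]
9 x [ 0.149 -0.87  -0.009 -0.    -0.001 -0.674] 
10 x [ 0.136 -0.783 -0.008 -0.    -0.001 -0.606]
```

arm_command --commands "0 0 -0.5 0 0 0 1;0 0 -0.85 0 0 0 1;0.15 -0.87 -0.01 0 0 -0.675 1;0.15 -0.87 -0.01 0 0 -0.675 1;0.15 -0.87 -0.01 0 0 -0.675 1"

```text
t: 18.75
ee_pos: [0.5234, -0.1796, 0.0985]
eef_rot: [0.999, -0.053, 0.001, 0.0]
contact_force: [0.4, 0.7, -1.2]
grip_width: 0.442
```

arm_command --commands "0.15 -0.87 -0.01 0 0 -0.675 1;0.15 -0.87 -0.01 0 0 -0.675 1;0.15 -0.87 -0.01 0 0 -0.675 1;0.15 -0.87 -0.01 0 0 -0.675 1;0.15 -0.87 -0.01 0 0 -0.675 1"

```text
t: 19.25
ee_pos: [0.563, 0.0377, 0.1005]
eef_rot: [0.998, 0.065, 0.001, -0.0]
contact_force: [0.5, -1.0, -0.4]
grip_width: 0.44
```

arm_command --commands "0.15 -0.87 -0.01 0 0 -0.675 1;0 0 0 0 0 0 1;0 0 0 0 0 0 1;0 0 0 0 0 0 1"

```text
t: 19.65
ee_pos: [0.5644, 0.0786, 0.1006]
eef_rot: [0.996, 0.087, 0.0, 0.0]
contact_force: [0.2, 0.8, -0.8]
grip_width: 0.446
```

```bash
python3 look.py k wrist; python3 fit.py wrist_k.pkl .5633 .08 .12 .020 .022;python3 strip.py wrist_k.pkl .5625 .08 .020
```

```text
tcp [0.5643746  0.07856043 0.10064451] 9.967392870381756 F [ 0.25  0.82 -0.82] T [0.026 0.035 0.023] 0.4455731416641749
part n 6051 axis at c0: dx(e) 0.0007 z 0.1194  yawslope -0.008 pitch -0.022 s ends [-0.0224  0.0207] centre [0.5642 0.0793] res 0.0004
axle n 7760 at c0: dx 0.0143 z 0.1208 yawslope -0.157 pitch 0.138 tip s 0.0627 e off tip 0.0044
-0.02 110 [0.1386 0.1396 0.1403] axis z 0.1199
-0.016 118 [0.1386 0.1395 0.1402] axis z 0.1198
-0.012 118 [0.1387 0.1394 0.1402] axis z 0.1197
-0.008 124 [0.1387 0.1394 0.1403] axis z 0.1197
-0.004 122 [0.1386 0.1394 0.1402] axis z 0.1197
0.0 124 [0.1386 0.1394 0.1403] axis z 0.1197
0.004 131 [0.1386 0.1395 0.1402] axis z 0.1198
0.008 142 [0.1384 0.1395 0.1403] axis z 0.1198
0.012 245 [0.112  0.1389 0.1401] axis z 0.1192
0.016 345 [0.1117 0.1374 0.1399] axis z 0.1177
0.02 205 [0.1076 0.1321 0.1377] axis z 0.1124
axle top 0.12615219861015536
```

View pics/wrist_k.png

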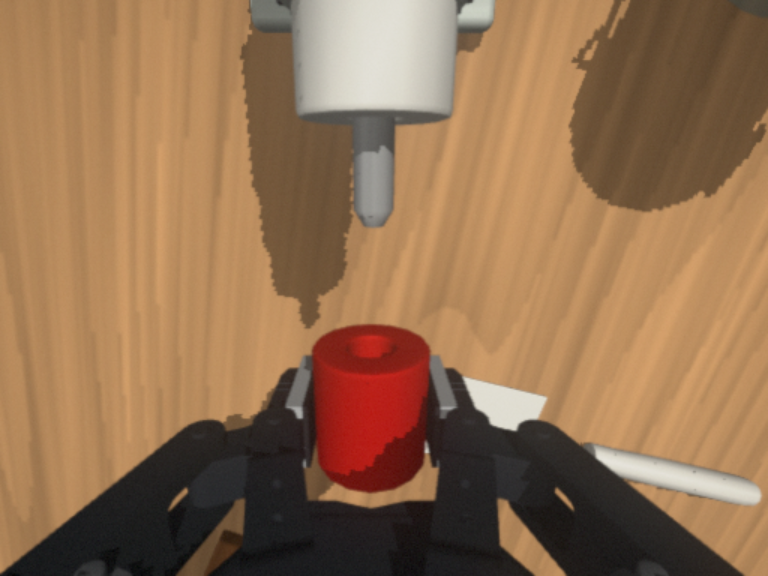

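```bash
python3 -c "
from fit import fit
fit('wrist_k.pkl',[.5633,.08,.12],.02,half=.022,ymax=.163)
fit('wrist_k.pkl',[.5633,.08,.12],.02,yawdeg=9.9,half=.022,ymax=.158)"
```

```text
part n 6051 axis at c0: dx(e) 0.0007 z 0.1194  yawslope -0.008 pitch -0.022 s ends [-0.0224  0.0207] centre [0.5642 0.0793] res 0.0004
axle n 1464 at c0: dx 0.0005 z 0.1175 yawslope 0.005 pitch 0.045 tip s 0.0608 e off tip 0.0009
part n 6045 axis at c0: dx(e) 0.0007 z 0.1194  yawslope -0.002 pitch -0.022 s ends [-0.0224  0.0207] centre [0.5642 0.0793] res 0.0004
axle n 1100 at c0: dx 0.0006 z 0.1152 yawslope 0.010 pitch 0.078 tip s 0.0607 e off tip 0.0012
```

arm_command --commands "0.01 -0.2 -0.015 0 0 0 1;0 -0.2 0 0 0 0 1;0 -0.2 0 0 0 0 1;0 -0.2 0 0 0 0 1;0 -0.2 0 0 0 0 1"

```text
t: 20.2
ee_pos: [0.5556, 0.1304, 0.1007]
eef_rot: [0.996, 0.088, -0.0, -0.0]
contact_force: [-0.6, -0.3, -0.9]
grip_width: 0.444
```

arm_command --commands "0 0 0 0 0 0 1"

```text
t: 20.3
ee_pos: [0.5554, 0.1318, 0.1006]
eef_rot: [0.996, 0.089, -0.0, -0.001]
contact_force: [0.2, 0.2, -0.4]
grip_width: 0.444
```

```bash
python3 look.py l wrist; python3 strip.py wrist_l.pkl .555 .128 .020
```

```text
tcp [0.555401   0.13180763 0.10057867] 10.236823765796562 F [ 0.18  0.22 -0.41] T [-0.004  0.056  0.018] 0.4437860829936583
-0.02 47 [0.1385 0.1392 0.1398] axis z 0.1195
-0.016 105 [0.1387 0.1395 0.1402] axis z 0.1198
-0.012 118 [0.1386 0.1393 0.14  ] axis z 0.1196
-0.008 120 [0.1386 0.1394 0.14  ] axis z 0.1197
-0.004 122 [0.1388 0.1394 0.14  ] axis z 0.1197
0.0 121 [0.1387 0.1394 0.1404] axis z 0.1197
0.004 124 [0.1387 0.1394 0.1402] axis z 0.1197
0.008 133 [0.1388 0.1394 0.1403] axis z 0.1197
0.012 140 [0.1387 0.1394 0.1401] axis z 0.1197
0.016 140 [0.1388 0.1395 0.1402] axis z 0.1198
0.02 148 [0.1387 0.1394 0.1402] axis z 0.1197
axle top 0.13971778343158567
```

View pics/wrist_l.png

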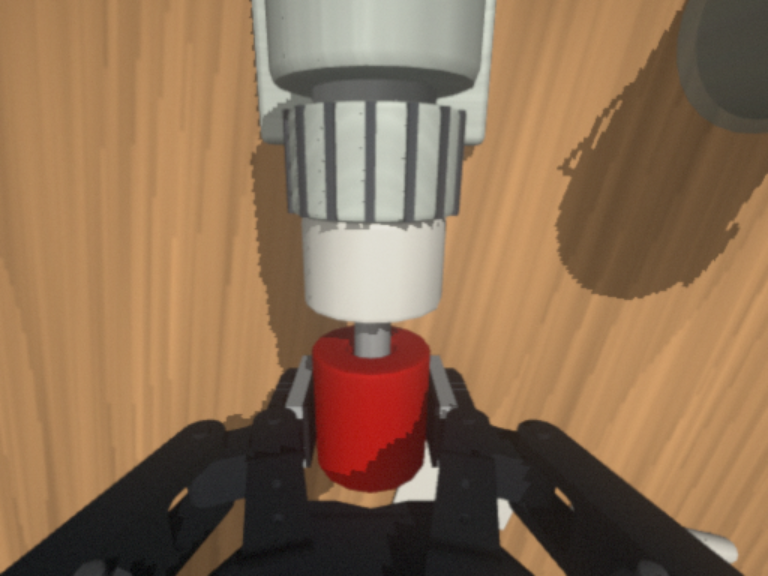

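Axle (372,345) enters the knob bore cleanly; about 16 mm to go.

arm_command --commands "0 -0.12 0 0 0 0 1;0 -0.08 0 0 0 0 1;0 -0.06 0 0 0 0 1;0 0 0 0 0 0 1"

```text
t: 20.75
ee_pos: [0.5536, 0.1425, 0.1007]
eef_rot: [0.996, 0.088, -0.0, -0.0]
contact_force: [-0.0, -0.7, -0.1]
grip_width: 0.446
```

arm_command --commands "0 -0.04 0 0 0 0 1;0 0 0 0 0 0 1"

```text
t: 20.95
ee_pos: [0.5534, 0.1441, 0.1008]
eef_rot: [0.996, 0.088, -0.0, -0.0]
contact_force: [0.2, -0.6, -0.5]
grip_width: 0.444
```

arm_command --commands "0 -0.04 0 0 0 0 1;0 0 0 0 0 0 1"

```text
t: 21.15
ee_pos: [0.553, 0.1462, 0.1008]
eef_rot: [0.996, 0.088, -0.0, -0.0]
contact_force: [-0.5, 0.9, -0.6]
grip_width: 0.444
```

arm_command --commands "0 -0.04 0 0 0 0 1;0 0 0 0 0 0 1"

```text
t: 21.35
ee_pos: [0.5528, 0.1475, 0.1008]
eef_rot: [0.996, 0.087, 0.0, 0.0]
contact_force: [0.3, -0.9, -0.3]
grip_width: 0.443
```

arm_command --commands "0 -0.04 0 0 0 0 1;0 0 0 0 0 0 1"

```text
t: 21.55
ee_pos: [0.5528, 0.1475, 0.1009]
eef_rot: [0.996, 0.087, 0.0, 0.001]
contact_force: [1.1, -4.8, -0.6]
grip_width: 0.447
```

arm_command --commands "0 -0.06 0 0 0 0 1;0 0 0 0 0 0 1"

```text
t: 21.75
ee_pos: [0.5527, 0.1475, 0.1009]
eef_rot: [0.996, 0.086, 0.001, 0.003]
contact_force: [1.2, -10.4, 0.0]
grip_width: 0.443
```

arm_command --commands "0 -0.05 0 0 0 0 1;0 0 0 0 0 0 1;0 0 0 0 0 0 0.3;0 0 0 0 0 0 0;0 0 0 0 0 0 0"

```text
t: 22.25
ee_pos: [0.5512, 0.1565, 0.1008]
eef_rot: [0.996, 0.088, -0.0, -0.001]
contact_force: [0.7, -1.1, -0.0]
grip_width: 0.933
```

arm_command --commands "0 0 0 0 0 0 0;0 0 0 0 0 0 0;0 0 -0.6 0 0 0 0;0 0 -0.9 0 0 0 0;0 0.3 -0.5 0 0 0 0"

```text
t: 22.75
ee_pos: [0.5547, 0.1431, 0.2033]
eef_rot: [0.996, 0.09, 0.001, -0.001]
contact_force: [1.1, 0.1, -0.1]
grip_width: 1.001
```

arm_command --commands "-0.6 0 -0.3 0 0 0 0;-0.8 0 0 0 0 0 0;-0.6 0 0 0 0 0 0;0 0 0 0 0 0 0;0 0 0 0 0 0 0"

```text
t: 23.25
ee_pos: [0.4558, 0.1235, 0.2163]
eef_rot: [0.996, 0.088, 0.001, -0.0]
contact_force: [0.1, -0.1, -0.4]
grip_width: 1.0
```

```bash
python3 look.py m wrist side top
```

```text
tcp [0.45582514 0.12354302 0.21626766] 10.09213657578485 F [ 0.07 -0.1  -0.41] T [-0.017 -0.07  -0.034] 1.0004041274424211
```

View pics/wrist_m.png

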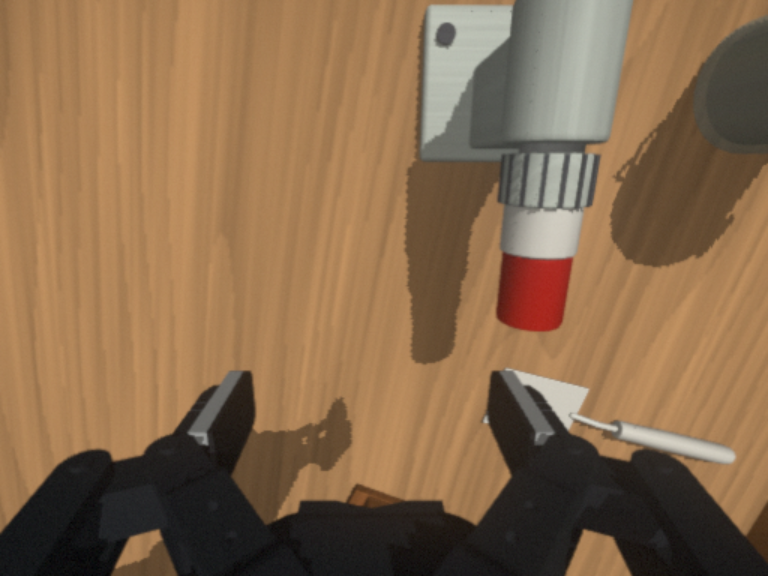

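View pics/side_m.png

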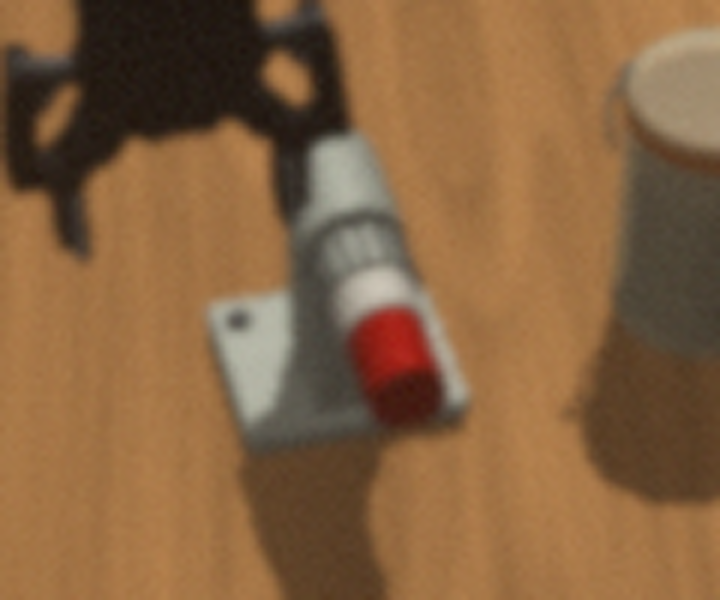

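View pics/top_m.png

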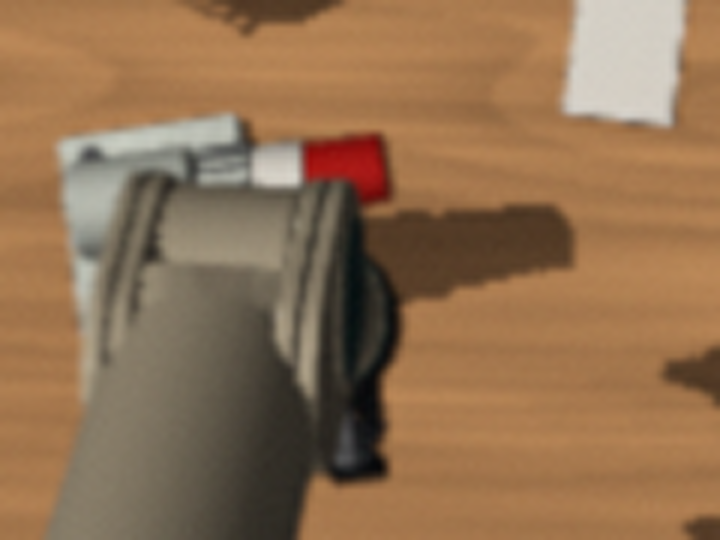

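Run:
```python
import pickle
from h import *
c=pickle.load(open('wrist_m.pkl','rb'));P=cloud(c);hsv=cv2.cvtColor(c['color'],cv2.COLOR_RGB2HSV)
a=np.radians(9.85);u=np.array([-np.sin(a),np.cos(a),0]);e=np.array([np.cos(a),np.sin(a),0])
root=np.array([.5395,.2243,.12]);w=P-root;s=w@u;x=w@e;z=P[...,2]
m=(abs(x)<.012)&(z>.125)&(s<.02)&(s>-.12)
red=m&(hsv[...,1]>180);print('red s',np.percentile(s[red],[.5,99.5]))
for lo in np.arange(-.108,.012,.004):
    k=(abs(x)<.004)&(z>.1)&(z<.16)&(s>=lo)&(s<lo+.004)
    if k.sum():print(lo.round(3),k.sum(),np.median(z[k]).round(4),np.median(c['color'][k],0).astype(int))
cv2.imwrite('pics/crop_m.png',cv2.resize(c['color'][80:230,310:430,::-1],None,fx=5,fy=4,interpolation=cv2.INTER_CUBIC))
```

```text
red s [-0.09931215 -0.05704506]
-0.1 33 0.1388 [166  40  30]
-0.096 36 0.1387 [168  39  29]
-0.092 33 0.1388 [168  39  29]
-0.088 43 0.1387 [168  39  30]
-0.084 40 0.1389 [169  40  30]
-0.08 38 0.139 [170  40  30]
-0.076 42 0.1392 [169  40  31]
-0.072 39 0.1391 [169  41  33]
-0.068 46 0.1391 [168  41  33]
-0.064 37 0.1391 [169  42  34]
-0.06 47 0.139 [170  46  38]
-0.056 40 0.1402 [197 192 181]
-0.052 44 0.1405 [205 201 189]
-0.048 49 0.1405 [205 201 189]
-0.044 48 0.1404 [206 202 190]
-0.04 46 0.1405 [206 202 190]
-0.036 48 0.1405 [207 203 191]
-0.032 48 0.1406 [202 199 188]
-0.028 44 0.1436 [137 139 132]
-0.024 57 0.1439 [165 167 158]
-0.02 51 0.1436 [163 167 157]
-0.016 53 0.1439 [167 172 162]
-0.012 60 0.144 [156 160 150]
-0.008 52 0.1438 [169 174 164]
-0.004 65 0.1437 [161 165 156]
0.0 49 0.1377 [89 89 86]
0.004 75 0.1471 [112 114 107]
0.008 59 0.1488 [176 180 169]
```

View pics/crop_m.png

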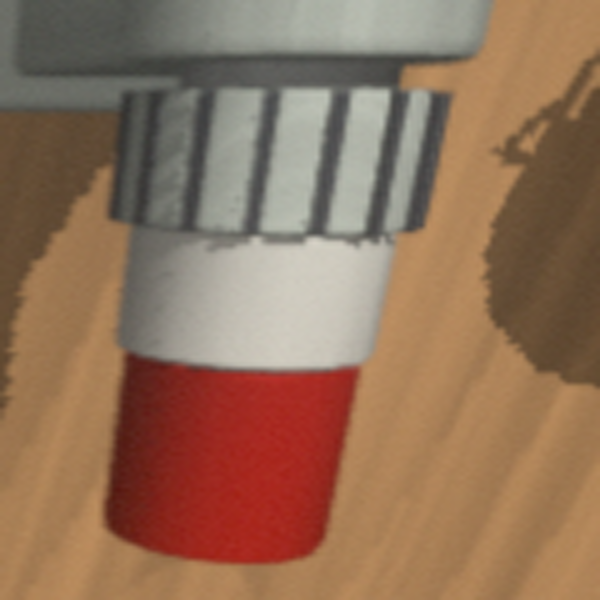

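Boundaries at s ≈ 0 / −28 / −56 / −100 mm, all as specified, with no gaps. The arm is clear and untouched, so I'm handing in.

```bash
python3 -c "
from bench import r
print(r.sense()['t'],r.close_job())"
```

```text
the job is handed in; nothing more can be done
23.4 None
```

The dough roller is together: I threaded the drum, then the white spacer, then the largest red knob (open end first) onto the axle. I pressed each part until it stopped, with 5–10 N read during the pressing steps; the last extra push before each release was not read. Then I let go and moved the arm clear. I handed in at 23.4 s.

- **Fit:** In the last wrist view, the drum, spacer and knob meet at about 28, 56 and 100 mm from the shoulder, matching the lengths you gave. No gaps showed, with the drum against the shoulder.
- **Height on the axle:** Each part's top reads 1–1.5 mm lower than it would if centred, as expected for a 16 mm bore resting on a 12 mm axle.
- **Disagreements:** The cameras differed by about 2 mm, and I went by the wrist camera. Some cylinder fits reported a false tilt, so I checked heights along the top of each part instead.
- **Other objects:** I did not move the bowl, spatula, beater or canister. I did not re-measure their positions at the end.

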